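# Regrip a mandrel in the sloping cradle and hang it in its rack

### The job

Stow the loose mandrel: first lay its steel shank in the sloping V cradle, handle end up and flange down against the upper end of the V, and let go of it there. Then take it by the handle again at a new angle and hang it upright in the forked rack: slide the shank between the converging guides right to the closed end of the slot, let it down until the hexagonal flange rests flat on the fork, and let go.

Things in the scene. Friction and masses are not known exactly. Their poses are not given: they have to be found in the camera images.
- mandrel: Loose mandrel lying on the table, 181 mm long, 0.15 kg. x axis along it, towards the handle. Origin: on the axis, middle of the hexagonal steel flange (30 mm across flats, x = -3 to 3 mm). Round steel shank 14 mm thick, x = -93 to -3 mm; round black handle 18 mm thick, x = 3 to 88 mm. At the start the handle rises 5 degrees and points roughly away from the robot.
- mandrel_grip (a point): A good place to grasp the handle: on the mandrel's axis at x = 50 mm in its frame (50 mm from the flange's middle). The mandrel balances at about x = -20 mm, in the shank.
- cradle: The cradle, fixed: grey base 125 x 80 x 12 mm on the table with the V trough on it. Origin on the table right under the vee's origin; x axis horizontal, the way the trough rises, roughly away from the robot (within 20 degrees). Beside and under the handle of a mandrel lying in the trough there is nothing above the base.
- vee: Steel 90-degree V trough of the cradle, rising at 45 degrees. This frame is the mandrel's pose when home in it: x up along the trough, z square out of its open side, origin 95 mm above the table where the flange's middle then is. Trough: x = -75 to -3 mm; its upper end at x = -3 mm stops the flange from sliding down. Mouth 34 mm wide, 7 mm above the axis.
- rack: Forked rack, fixed: grey base 115 x 100 x 12 mm, post at the back, level steel fork plate 8 mm thick, top 130 mm above the table. Origin on the table under the seat; x horizontal, from the mouth into the slot, roughly away from the robot. Slot 18 mm wide from x = -30 mm to its closed end at x = 7 mm. Above the plate only 4 mm bolt heads, 45 mm behind the seat.
- rack_seat (a point): Where the flange's middle is when the mandrel hangs home: over the closed end of the slot, 3 mm above the fork's top. The shank (14 mm) then touches the closed end.
- rack_mouth (a point): Middle of the fork's open mouth, at the fork's top face, 60 mm in front of the seat (x = -60 mm in the rack's frame). Here the two guides are 52 mm apart; they converge to the 18 mm slot at x = -30 mm. The flange would drop through between the guides; it rests only over the 18 mm slot.

How it is judged:
By the outcome, as a careful person would: the job done as asked, in the order asked, and still so for the second after the job is handed in, with the robot touching nothing.
It also fails if it takes over 58 s, if anything falls off the work surface, if the arm or the gripper's body presses on something with over 40 N, if the wrist force passes 120 N, or if a joint passes its speed limit or range.

### The arm

A 6-joint arm with a two-finger parallel gripper is mounted at the origin on a cart in front of the work surface, level with it; the furniture and walls round the work are solid. World frame = base frame: x ahead of the robot, y to its left, z up, the work surface at z = 0. Lengths are in mm, angles in degrees, forces in N, time in s.
With the tool pointing down it reaches from about 350 to 850 mm from the base axis. Payload 8.1 kg.
Tool frame: the origin (TCP) lies midway between the tips of the shut fingers; the grasp point (between the pads) lies 19 mm behind it; z points along the fingers, y is the line along which they close (so a half turn about z gives the same grasp; the last joint's range is limited). The gripper opens to 85 mm and grips with 20 to 120 N. Pads are 22 mm wide; open, the fingers measure 114 mm over their backs; the gripper's body (76 mm by 85 mm) begins 54 mm behind the grasp point. The pads swing forward as they close: fully open they stand 13 mm farther back than shut.
Start: joints at [-76.284, 7.471, 85.268, -0, 87.261, -4.893], TCP at [191.492, -568.627, 231.292] pointing down, gripper open.
Joint ranges: [-169.43, 169.43], [-51.17, 129.36], [1.28, 143.12], [-76.62, 256.62], [0, 156.53], [-152.29, 152.29]. Speed limits (degrees/s): [136.94, 136.94, 159.86, 180, 180, 180].

### API

Orientations are given as [roll, pitch, yaw] about the fixed x, y, z axes, in that order (R = Rz(yaw) Ry(pitch) Rx(roll)).
In Python, from bench import r gives the robot as it stands.
- The arm moves only by the tool apply_moves, never from a script. Its argument "steps" is a list of rows, each a list of 7 numbers: the opening, from -1 (shut) to 1 (fully open), then the shift along the tool's x, y, z in mm, then the turn, a rotation vector about the tool's x, y, z in units of 5 degrees (1.0 is 5 degrees). A call has exactly 8 rows; each row shifts and turns the commanded pose from where the row before left it, along the tool's axes as they then stand; what a row does not reach is not made up. A row lasts 1/10 s, in which the tool goes at most 50 mm and 8.59 degrees, less where a joint would pass 70% of its speed; a pose out of reach is approached as far as the arm can. A call is refused whole if a number of a shift passes 50 or a number of a turn 1, either way. A call with a gripper value outside its range is refused whole. The fingers move at their own pace and stop on an object; "squeeze" is the grip in N (left out, the last holds). Time passes only in rows, so rows that do not move let the fingers close, or fill a call up. It gives the time, the measured TCP pose, the force, the opening and the grip force at its end, in the units of the state.
- r.sense(): the state, without advancing time (a new reading comes with each control period).
- r.snapshot(name): name is "side" or "top"; returns a dict with "color" (400x640x3 uint8, blue, green, red), "depth" (400x640 float32, mm along the optical axis (not along the pixel's ray), 0 where there is no reading), "mtx" (3x3 intrinsics, pixels), "dist" ([k1, k2, p1, p2, k3] as OpenCV has them; the pictures are not rectified), "T" (4x4, takes a point from camera to world coordinates). Camera axes: x right, y down, z forward; pixel columns grow to the right and rows downward; lengths in mm; the calibration is good to about 2 mm. A picture is of the moment at which its call begins.
- r.hand_in(): hands the job in; it is judged then, once.
The state is a dict: "time": time; "joint_pos": joint angles; "qd": joint speeds; "joint_efforts": joint torques, N m; "tool_pos": TCP position; "tcp_rot": TCP orientation; "ft_force": force on the tool from outside, world axes, zero at the start; "wrist_torque": the same for the moment, N m; "finger_gap": finger opening in mm; "grip_force": force on a finger pad.
Only numpy, scipy, OpenCV 4.12 (cv2) and the standard library are available. Lean on these libraries where they do the work, as an engineer would, in place of code of your own. Each camera call takes 0.05 s, during which the arm holds its last target. There are 200 camera calls.

## Working session

There is one attempt and no reset: what is moved stays moved. The work goes in short steps, Python scripts to look and compute and a tool call to move; the robot and the scene stay as the last step left them, time stands still between calls to the robot, and variables do not carry over. Pictures are saved under pics/ and viewed, at most 10 in all, crops included, and the job is handed in when it is done.

Besides the shell and the picture viewer there is one more tool, called as a command line: name --pt "numbers of a row" for each row, then --argument value for the rest. apply_moves: Moves the arm, as the interface text tells. Its arguments: {"type":"object","properties":{"steps":{"type":"array"},"squeeze":{"type":"number"}},"required":["steps"]}

```bash
ls; mkdir -p pics; python3 - <<'E'
from bench import r
import cv2,numpy as np,pickle
d={}
for n in("top","side"):
    s=r.snapshot(n); d[n]=s; cv2.imwrite(f"pics/{n}0.png",s["color"]); print(n,s["T"].round(3).tolist(),s["mtx"].tolist(),s["dist"])
pickle.dump(d,open("s0.pkl","wb"))
print(r.sense())
E
```

```text
pics
top [[-0.026, -0.981, 0.191, 313.958], [-0.999, 0.029, 0.014, 1.658], [-0.02, -0.191, -0.981, 1134.741], [0.0, 0.0, 0.0, 1.0]] [[468.5080591726027, 0.0, 313.7006229921173], [0.0, 468.5080591726027, 194.57661607616427], [0.0, 0.0, 1.0]] [-0.06124842  0.          0.          0.          0.        ]
side [[0.998, 0.019, -0.055, 569.768], [0.056, -0.589, 0.806, -657.15], [-0.017, -0.808, -0.589, 610.045], [0.0, 0.0, 0.0, 1.0]] [[370.0513060835459, 0.0, 316.4889910663418], [0.0, 370.0513060835459, 200.59198850008497], [0.0, 0.0, 1.0]] [-0.08623559  0.          0.          0.          0.        ]
{'time': 0.1, 'joint_pos': array([-7.62830896e+01,  7.51176862e+00,  8.53215908e+01,  1.06120278e-03,
        8.72603769e+01, -4.89379746e+00]), 'qd': array([ 0.01148919, -0.07789947, -0.19061746, -0.00487914,  0.13339759,
       -0.08321463]), 'joint_efforts': array([ 1.58526705e-03, -5.70948529e+01, -5.01943874e+01, -1.62927131e-04,
        8.07556644e-03,  4.46193678e-05]), 'tool_pos': array([ 191.38906284, -568.15522789,  230.3529076 ]), 'tcp_rot': array([-1.79906696e+02, -9.05259021e-03,  1.86106489e+01]), 'ft_force': array([ 0.17561272, -1.17354313,  0.63214625]), 'wrist_torque': array([-0.01097958, -0.03145486, -0.02228301]), 'grip_force': 0.0, 'finger_gap': 85.34877946748784}
```

View pics/top0.png

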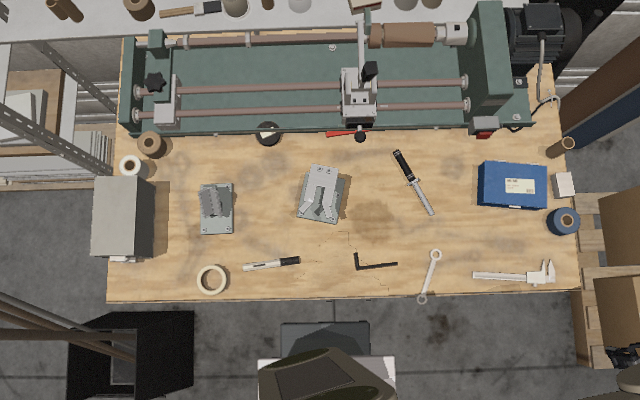

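View pics/side0.png

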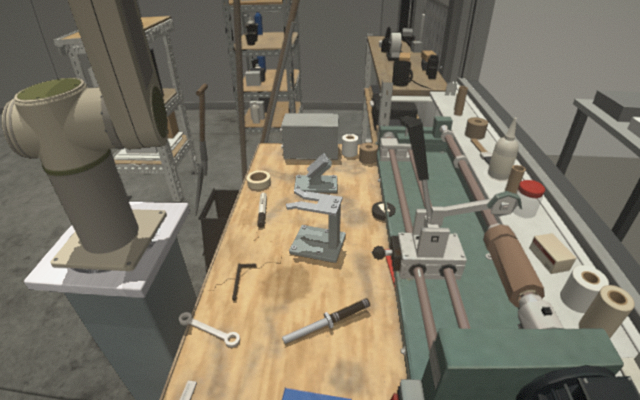

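The top view shows the mandrel from (396,152) at the handle end to (432,214) at the shank tip, the cradle near (216,208) and the rack near (321,194). The side view shows the mandrel at (285,342)–(368,300), the rack fork at (315,203) and the cradle V at (320,165). Next I'll enlarge these regions and build point clouds.

```bash
cat > h.py <<'E'
import numpy as np,cv2,pickle
def cloud(s,box):
    u0,v0,u1,v1=box
    u,v=np.meshgrid(np.arange(u0,u1),np.arange(v0,v1)); u=u.ravel();v=v.ravel()
    d=s["depth"][v,u]; k=d>0; u,v,d=u[k],v[k],d[k]
    n=cv2.undistortPoints(np.c_[u,v].astype(float).reshape(-1,1,2),s["mtx"],s["dist"]).reshape(-1,2)
    P=np.c_[n*d[:,None],d]; T=s["T"]
    return P@T[:3,:3].T+T[:3,3], s["color"][v,u].astype(int), np.c_[u,v]
def proj(s,P):
    T=np.linalg.inv(s["T"]); return cv2.projectPoints(np.asarray(P,float).reshape(-1,1,3),cv2.Rodrigues(T[:3,:3])[0],T[:3,3],s["mtx"],s["dist"])[0].reshape(-1,2)
E
python3 - <<'E'
from h import *
d=pickle.load(open("s0.pkl","rb"))
B={"man":{"top":(386,143,440,222),"side":(275,290,380,352)},"cra":{"top":(192,175,242,240),"side":(285,145,350,197)},"rack":{"top":(290,155,355,230),"side":(280,187,350,265)}}
C=np.zeros((600,800,3),np.uint8)
for j,o in enumerate(B):
  for i,n in enumerate(("top","side")):
    u0,v0,u1,v1=B[o][n]; c=d[n]["color"][v0:v1,u0:u1]; f=min(266/c.shape[1],300/c.shape[0])
    c=cv2.resize(c,None,fx=f,fy=f,interpolation=cv2.INTER_CUBIC); C[i*300:i*300+c.shape[0],j*266:j*266+c.shape[1]]=c
    P,_,_=cloud(d[n],B[o][n]); print(o,n,len(P),np.percentile(P,[1,50,99],axis=0).round(0).tolist())
    q=P[P[:,2]<15]; print("  low z hist",np.histogram(P[:,2],bins=[-50,-6,-4,-2,0,2,4,8,11,13,16,30,60,90,120,126,128,130,132,134,140])[0])
cv2.imwrite("pics/crops.png",C)
E
```

```text
man top 4252 [[463.0, -296.0, -7.0], [559.0, -227.0, -1.0], [660.0, -161.0, 30.0]]
  low z hist [  81  477 1133 1266  629  145   23   21   23   49  366   39    0    0
    0    0    0    0    0    0]
man side 6478 [[451.0, -283.0, -5.0], [556.0, -220.0, -2.0], [657.0, -139.0, 29.0]]
  low z hist [   5  485 3082 1921  120    2   20   53   57  156  544   33    0    0
    0    0    0    0    0    0]
cra top 3241 [[432.0, 198.0, -6.0], [506.0, 251.0, 7.0], [592.0, 321.0, 94.0]]
  low z hist [ 25 175 439 557 289 100  56 277 341 315  89 158 353  67   0   0   0   0
   0   0]
cra side 3368 [[400.0, 21.0, -5.0], [511.0, 299.0, 10.0], [606.0, 459.0, 130.0]]
  low z hist [  3 226 809 329  46  42  96 329 214  89 288 488 213  22  11  28 119  16
   0   0]
rack top 4858 [[450.0, -82.0, -6.0], [531.0, -3.0, 1.0], [635.0, 76.0, 134.0]]
  low z hist [ 52 284 752 922 558 134  51 310 344 278  42   0   0   1  27 127 386 398
 160  31]
rack side 5437 [[414.0, -63.0, -5.0], [517.0, 12.0, 3.0], [602.0, 241.0, 130.0]]
  low z hist [   0  300 1664  696   50   56  116  692  520   85   63  114  118  103
  129  129  498   79   25    0]
```

View pics/crops.png

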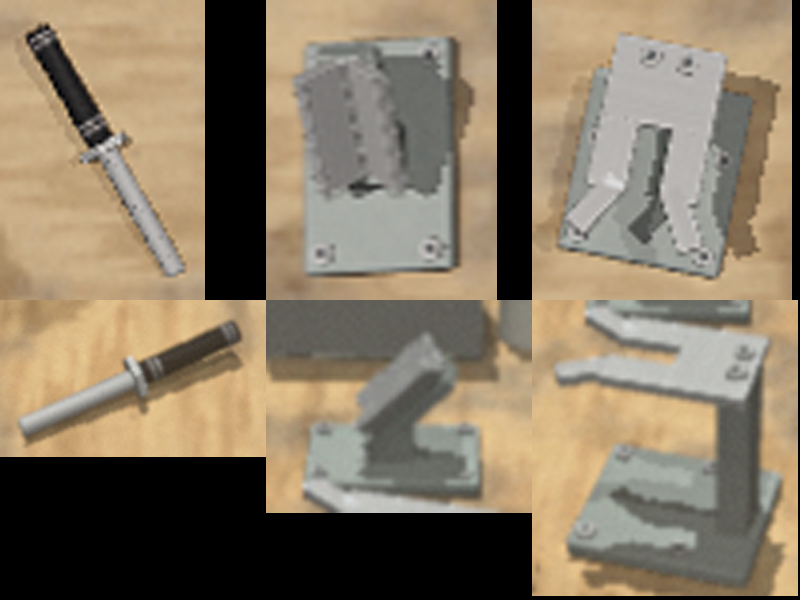

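The crops show the mandrel's shank, flange and handle clearly. They also show the cradle's trough opening upward towards the robot's side and the rack's fork with its mouth towards the robot. Next I'll fit the poses, correcting each camera's height with the table plane.

```bash
cat > fit.py <<'E'
from h import *
from scipy.optimize import least_squares,minimize
d=pickle.load(open("s0.pkl","rb"))
B={"man":{"top":(386,143,440,222),"side":(275,290,380,352)},"cra":{"top":(192,175,242,240),"side":(285,145,350,197)},"rack":{"top":(290,155,355,230),"side":(280,187,350,265)}}
D={}
for o in B:
  for n in B[o]:
    P,c,uv=cloud(d[n],B[o][n]); k=(P[:,2]<4)&(P[:,0]<700); A=np.c_[P[k,:2],np.ones(k.sum())]
    z0=np.median(P[k,2]); P[:,2]-=z0; D[o,n]=(P,c,uv); print(o,n,"table z",z0.round(2))
# mandrel
def mres(p,Q):
    cp,sp=np.cos(p[4]),np.sin(p[4]); a=np.array([np.cos(p[3])*cp,np.sin(p[3])*cp,sp])
    w=Q-p[:3]; x=w@a; rr=np.linalg.norm(w-np.outer(x,a),axis=1)
    return x,rr
for ns in (("top",),("side",),("top","side")):
    Q=np.vstack([D["man",n][0] for n in ns]); Q=Q[Q[:,2]>9]
    p=np.array([545,-228,15.2,np.radians(28),np.radians(5)])
    for it in range(4):
        x,rr=mres(p,Q); k=(np.abs(x)>6)&(x<90)&(x>-95)&(rr<16)
        f=lambda q:(lambda x,rr:rr-np.where(x>0,9,7))(*mres(np.r_[q[0],q[1],p[2] if 0 else 15.2,q[2],q[3]],Q[k]))
        s=least_squares(f,[p[0],p[1],p[3],p[4]],loss="soft_l1"); p=np.array([s.x[0],s.x[1],15.2,s.x[2],s.x[3]])
        x,rr=mres(p,Q); m=(rr<14); lo,hi=np.percentile(x[m],[.5,99.5]); 
        fl=x[(rr>11.5)&(rr<18)&(np.abs(x)<15)]
        sh=(lo+hi)/2+2.5; sh=.5*sh+.5*np.median(fl) if len(fl)>5 else sh
        p[:2]+=sh*np.array([np.cos(p[3]),np.sin(p[3])])
    print("mandrel",ns,p[:3].round(1),np.degrees(p[3:]).round(2),"ext",lo.round(1),hi.round(1),"fl",np.median(fl).round(1),len(fl),"rms",s.fun.std().round(2))
# cradle
def vee(p,Q):
    c,s=np.cos(p[2]),np.sin(p[2]); w=Q-[p[0],p[1],95]; X=w[:,0]*c+w[:,1]*s; y=-w[:,0]*s+w[:,1]*c
    h=np.sqrt(.5); return (X+w[:,2])*h, y, (w[:,2]-X)*h
for n in ("top",):
    Q=D["cra",n][0]; Q=Q[Q[:,2]>20]; p=np.array([545,260,0.])
    for it in range(10):
        x,y,z=vee(p,Q); k=(x>-78)&(x<0)&(np.abs(np.abs(y)-z-9.9)<(12 if it<5 else 5))&(z<5)
        f=lambda q:(lambda x,y,z:(np.abs(y)-z-9.9)*.707)(*vee(q,Q[k])); s=least_squares(f,p,loss="soft_l1"); p=s.x
    x,y,z=vee(p,Q); print("vee",n,p[:2].round(1),np.degrees(p[2]).round(2),k.sum(),"rms",s.fun.std().round(2),"x ext",np.percentile(x[k],[0,1,99,100]).round(1), "all>z", np.percentile(x[z>0],[1,99]).round(1),"y ext",np.percentile(y[z>0],[1,99]).round(1))
pc=p
for n in ("side",):
    Q=D["cra",n][0]; Q=Q[(Q[:,2]>20)&(Q[:,1]<330)&(Q[:,1]>190)&(Q[:,0]>430)]; x,y,z=vee(pc,Q); k=(np.abs(y)<25)&(z>-25); print("vee side ext x",np.percentile(x[k],[1,99]).round(1),"y",np.percentile(y[k],[1,99]).round(1),"z",np.percentile(z[k],[1,99]).round(1))
# rack
SC=4
def poly(p):
    x,y,t,w,L,gx,gy=p; h=np.array([(-60,26),(-30,9),(7,9)]); o=np.array([(L,w),(-30-5,w),(gx,gy)])
    H=np.vstack([h,(7,-9),(-30,-9),(-60,-26),(gx,-gy),(-35,-w),(L,-w),(L,w),(-35,w),(gx,gy)])
    c,s=np.cos(t),np.sin(t); return np.c_[x+H[:,0]*c-H[:,1]*s,y+H[:,0]*s+H[:,1]*c,np.full(len(H),130.)]
def rack_cost(p,ns):
    e=0
    for n in ns:
        u0,v0,u1,v1=B["rack"][n]; S=d[n]; PP=poly(p); PP[:,2]+=Z[n]
        uv=(proj(S,PP)-[u0,v0]+.5)*SC-.5
        m=np.zeros(((v1-v0)*SC,(u1-u0)*SC),np.uint8); cv2.fillPoly(m,[np.round(uv*16).astype(np.int32)],255,shift=4)
        m=cv2.resize(m,(u1-u0,v1-v0),interpolation=cv2.INTER_AREA)/255.
        e+=((cv2.GaussianBlur(m,(0,0),.7)-M[n])**2).sum()
    return e
Z={};M={}
for n in ("top","side"):
    P,c,uv=D["rack",n]; u0,v0,u1,v1=B["rack"][n]; k=(np.abs(P[:,2]-130)<9)&(P[:,1]<100)
    Z[n]=np.median(P[k,2])-130; Z0=Z[n]
    m=np.zeros((v1-v0,u1-u0)); kk=(np.abs(P[:,2]-130-Z0)<(9 if n=="top" else 4))&(P[:,1]<100); m[uv[kk,1]-v0,uv[kk,0]-u0]=1
    M[n]=cv2.GaussianBlur(m,(0,0),.7); print("plate z",n,Z0+130)
    # polygon z in raw camera-world coords
    raw=cloud(d[n],B["rack"][n])[0]; Z[n]=np.median(raw[k,2])-130
for ns in (("top",),("side",),("top","side")):
    best=None
    for t in (-5,-12,-20):
        s=minimize(rack_cost,[530,0,np.radians(t),25,60,-68,36],args=(ns,),method="Nelder-Mead",options=dict(maxiter=3000,maxfev=3000,initial_simplex=np.array([530,0,np.radians(t),25,60,-68,36])+np.vstack([np.zeros(7),np.diag([10,10,.15,6,8,6,6])])))
        if best is None or s.fun<best.fun: best=s
    print("rack",ns,best.x[:2].round(1),np.degrees(best.x[2]).round(2),best.x[3:].round(1),best.fun.round(1))
E
python3 fit.py
```

```text
man top table z -1.77
man side table z -2.41
cra top table z -1.43
cra side table z -2.74
rack top table z -1.42
rack side table z -2.64
mandrel ('top',) [ 558.3 -225.8   15.2] [27.47  4.92] ext -72.1 106.4 fl nan 0 rms 1.86
mandrel ('side',) [ 556.5 -226.9   15.2] [27.39  5.16] ext -77.5 102.0 fl 12.6 38 rms 1.13
mandrel ('top', 'side') [ 556.5 -226.8   15.2] [27.39  5.09] ext -75.7 103.8 fl 13.7 30 rms 1.45
vee top [534.3 258.5] -0.42 310 rms 1.32 x ext [-77.3 -71.2  -0.5  -0.1] all>z [-72.2   1.1] y ext [-22.6  22.6]
vee side ext x [-80.5   0.4] y [-24.3  19.5] z [-24.5   8. ]
plate z top 131.50575826161923
plate z side 131.25083903478492
rack ('top',) [521.9   2.5] -12.9 [ 30.8  54.6 -61.7  37.9] 15.6
rack ('side',) [520.5  -0.7] -12.87 [ 32.9  55.  -55.3  37.9] 19.0
rack ('top', 'side') [521.7   1.2] -13.25 [ 31.1  54.4 -59.4  37.5] 79.3
  return _methods._mean(a, axis=axis, dtype=dtype,
  ret = ret.dtype.type(ret / rcount)
```

```bash
cat > ov.py <<'E'
import contextlib,io
with contextlib.redirect_stdout(io.StringIO()):
    from fit import *
for n in ("top","side"):
    Q=D["man",n][0]; Q=Q[Q[:,2]>8]; p=np.array([557,-226.5,16,np.radians(27.4),np.radians(5)])
    for it in range(5):
        x,rr=mres(p,Q); k=(np.abs(x)>6)&(x<90)&(x>-95)&(rr<15)
        s=least_squares(lambda q:(lambda x,rr:rr-np.where(x>0,9,7))(*mres(np.r_[q[:3],q[3],np.radians(5)],Q[k])),p[:4],loss="soft_l1")
        p[:4]=s.x; x,rr=mres(p,Q); m=rr<14; lo,hi=np.percentile(x[m],[.5,99.5]); sh=(lo+hi)/2+2.5
        p[:3]+=sh*np.array([np.cos(p[3]),np.sin(p[3]),.087])
    x,rr=mres(p,Q); fl=x[(rr>11)&(rr<18)&(np.abs(x)<15)]
    print("man",n,p[:3].round(1),np.degrees(p[3]).round(2),lo.round(1),hi.round(1),np.median(fl).round(1),len(fl))
def Rm(yaw,pit): 
    from scipy.spatial.transform import Rotation as R
    return R.from_euler("ZY",[yaw,-pit],degrees=True).as_matrix()
F=10
C=np.zeros((600,800,3),np.uint8)
man=(np.array([557,-226.3,15.2]),Rm(27.4,5)); V=(np.array([536,258.5,95]),Rm(-.4,45)); K=(np.array([521.5,1,130]),Rm(-13,0))
E={"man":(man,[[(88,0,9),(88,0,-9)],[(-93,7,0),(-93,-7,0)],[(-93,7,0),(-3,7,0)],[(-93,-7,0),(-3,-7,0)],[(3,9,0),(88,9,0)],[(3,-9,0),(88,-9,0)],[(0,16,0),(0,-16,0)]]),
"cra":(V,[[(-3,17,7),(-75,17,7)],[(-3,-17,7),(-75,-17,7)],[(-3,0,-9.9),(-75,0,-9.9)],[(-3,17,7),(-3,0,-9.9),(-3,-17,7)],[(-75,17,7),(-75,0,-9.9),(-75,-17,7)]]),
"rack":(K,[[(-60,26,0),(-30,9,0),(7,9,0),(7,-9,0),(-30,-9,0),(-60,-26,0)]])}
for j,o in enumerate(B):
  (t,Rr),L=E[o]
  for i,n in enumerate(("top","side")):
    u0,v0,u1,v1=B[o][n]; c=d[n]["color"][v0:v1,u0:u1]; f=min(266/c.shape[1],300/c.shape[0])
    c=cv2.resize(c,None,fx=f,fy=f,interpolation=cv2.INTER_CUBIC)
    for l in L:
        q=(proj(d[n],np.array(l)@Rr.T+t)-[u0,v0]+.5)*f; cv2.polylines(c,[q.round().astype(int)],False,(0,0,255),1)
    C[i*300:i*300+c.shape[0],j*266:j*266+c.shape[1]]=c
cv2.imwrite("pics/ov.png",C)
E
python3 ov.py
```

```text
man top [ 558.2 -225.8   17. ] 27.43 -95.3 83.3 0.1 38
man side [ 557.4 -226.5   16.6] 27.37 -96.1 83.5 -0.8 69
  return _methods._mean(a, axis=axis, dtype=dtype,
  ret = ret.dtype.type(ret / rcount)
```

View pics/ov.png

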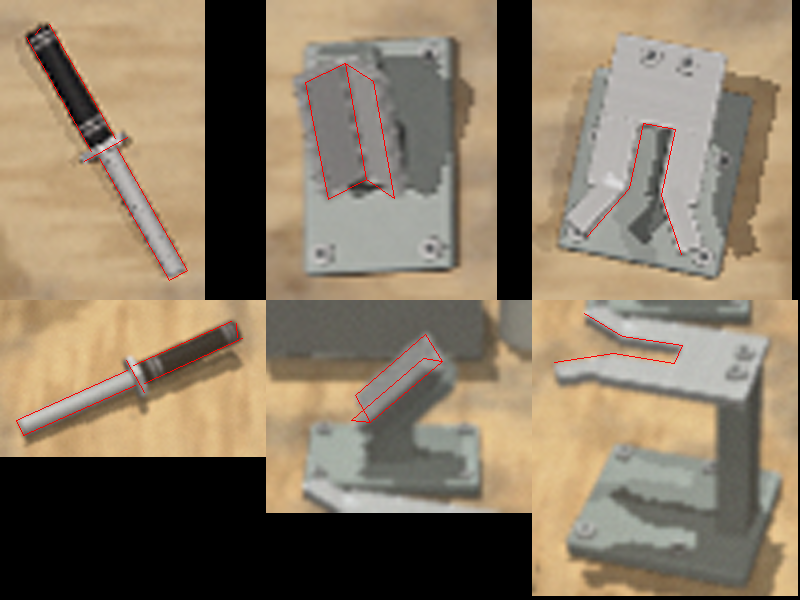

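The overlay matches the mandrel to within about 1 mm and the cradle and rack to within about 2 mm. Next I'll write a move planner and go to the grasp.

```bash
cat > plan.py <<'E'
import numpy as np,json
from scipy.spatial.transform import Rotation as R,Slerp
def Rm(yaw,pit): return R.from_euler("ZY",[yaw,-pit],degrees=True)
def tool(yaw,pit,beta=0): return Rm(yaw,pit)*R.from_euler("X",180,degrees=True)*R.from_euler("Y",beta,degrees=True)
def rows(p0,R0,p1,R1,n,grip):
    S=Slerp([0,1],R.concatenate([R0,R1])); w=(R0.inv()*R1).as_rotvec(degrees=True)/5/n
    for k in range(n): print([grip]+((S(k/n).inv().apply((p1-p0)/n)).round(1)+0.).tolist()+(w.round(2)+0.).tolist())
    print("dist",np.linalg.norm(p1-p0).round(1),"per row",(np.linalg.norm(p1-p0)/n).round(1))
def cur():
    from bench import r
    s=r.sense(); return s,np.array(s["tool_pos"]),R.from_euler("xyz",s["tcp_rot"],degrees=True)
def tcp_from(o,rm,gx,rt,back=19):  # mandrel origin o, rot rm, grip at x=gx, tool rot rt, 'back' behind TCP
    return o+rm.apply([gx,0,0])+rt.apply([0,0,back])
E
python3 - <<'E'
from plan import *
s,p,Rc=cur()
rt=tool(27.4,5); g=tcp_from(np.array([557.3,-226.3,15.2]),Rm(27.4,5),50,rt,15); print(g.round(1))
rows(p,Rc,g-rt.apply([0,0,80]),rt,16,1)
E
```

```text
[ 602.7 -202.8    4.6]
[1, 31.2, -13.4, 9.2, 0.0, 0.06, -0.11]
[1, 31.3, -13.1, 9.3, 0.0, 0.06, -0.11]
[1, 31.4, -12.8, 9.5, 0.0, 0.06, -0.11]
[1, 31.4, -12.4, 9.7, 0.0, 0.06, -0.11]
[1, 31.5, -12.1, 9.9, 0.0, 0.06, -0.11]
[1, 31.6, -11.8, 10.0, 0.0, 0.06, -0.11]
[1, 31.6, -11.5, 10.2, 0.0, 0.06, -0.11]
[1, 31.7, -11.2, 10.4, 0.0, 0.06, -0.11]
[1, 31.7, -10.9, 10.6, 0.0, 0.06, -0.11]
[1, 31.8, -10.6, 10.7, 0.0, 0.06, -0.11]
[1, 31.8, -10.3, 10.9, 0.0, 0.06, -0.11]
[1, 31.8, -10.0, 11.1, 0.0, 0.06, -0.11]
[1, 31.9, -9.7, 11.3, 0.0, 0.06, -0.11]
[1, 31.9, -9.4, 11.4, 0.0, 0.06, -0.11]
[1, 31.9, -9.1, 11.6, 0.0, 0.06, -0.11]
[1, 32.0, -8.8, 11.8, 0.0, 0.06, -0.11]
dist 562.7 per row 35.2
```

apply_moves --pt "1 31 -13 9 0 0.06 -0.11" --pt "1 31 -13 9 0 0.06 -0.11" --pt "1 31 -13 9 0 0.06 -0.11" --pt "1 31 -12 10 0 0.06 -0.11" --pt "1 32 -12 10 0 0.06 -0.11" --pt "1 32 -12 10 0 0.06 -0.11" --pt "1 32 -12 10 0 0.06 -0.11" --pt "1 32 -11 10 0 0.06 -0.11" --squeeze 90

```text
time: 0.9
tool_pos: [395.1, -386.5, 158.1]
tcp_rot: [180.0, -2.4, 23.0]
ft_force: [0.4, 0.0, 0.0]
finger_gap: 85.2
grip_force: 0.0
```

apply_moves --pt "1 32 -11 11 0 0.06 -0.11" --pt "1 32 -11 11 0 0.06 -0.11" --pt "1 32 -10 11 0 0.06 -0.11" --pt "1 32 -10 11 0 0.06 -0.11" --pt "1 32 -10 11 0 0.06 -0.11" --pt "1 32 -9 11 0 0.06 -0.11" --pt "1 32 -9 11 0 0.06 -0.11" --pt "1 32 -9 11 0 0.06 -0.11"

```text
time: 1.7
tool_pos: [598.4, -205.3, 85.3]
tcp_rot: [179.7, -4.8, 27.5]
ft_force: [0.9, -0.2, -0.0]
finger_gap: 85.5
grip_force: 0.0
```

```bash
python3 - <<'E'
from plan import *
s,p,Rc=cur(); print(p.round(1),s["tcp_rot"].round(1),s["joint_pos"].round(1),s["qd"].round(1),s["time"],s["ft_force"])
rt=tool(27.4,5); g=tcp_from(np.array([557.3,-226.3,15.2]),Rm(27.4,5),50,rt,15)
rows(p,Rc,g,rt,6,1)
E
```

```text
[ 598.4 -205.3   85.3] [179.7  -4.8  27.5] [-25.7  15.6  91.9   3.9  69.5  35.6] [ 28.7  25.  -20.    1.2  -8.9  22.2] 1.7 [ 0.92937583 -0.191128   -0.00548993]
[1, -0.3, -0.1, 13.5, 0.01, 0.01, 0.0]
[1, -0.3, -0.1, 13.5, 0.01, 0.01, 0.0]
[1, -0.3, -0.1, 13.5, 0.01, 0.01, 0.0]
[1, -0.3, -0.1, 13.5, 0.01, 0.01, 0.0]
[1, -0.3, -0.1, 13.5, 0.01, 0.01, 0.0]
[1, -0.3, -0.1, 13.5, 0.01, 0.01, 0.0]
dist 80.8 per row 13.5
```

apply_moves --pt "1 0 0 0 0 0 0" --pt "1 0 0 12 0 0 0" --pt "1 0 0 12 0 0 0" --pt "1 0 0 12 0 0 0" --pt "1 0 0 12 0 0 0" --pt "1 0 0 7 0 0 0" --pt "1 0 0 0 0 0 0" --pt "1 0 0 0 0 0 0"

```text
time: 2.5
tool_pos: [602.0, -204.9, 31.4]
tcp_rot: [179.6, -4.8, 27.4]
ft_force: [1.0, -0.2, 0.3]
finger_gap: 85.2
grip_force: 0.0
```

```bash
python3 - <<'E'
from plan import *
from bench import r
import cv2
s,p,Rc=cur(); print(p.round(1),s["tcp_rot"].round(1),s["joint_pos"].round(1),s["qd"].round(1),s["time"],s["ft_force"])
rt=tool(27.4,5); g=tcp_from(np.array([557.3,-226.3,15.2]),Rm(27.4,5),50,rt,15)
rows(p,Rc,g,rt,3,1)
a=r.snapshot("side")["color"][220:370,230:430]; b=r.snapshot("top")["color"][120:240,350:470]
a=cv2.resize(a,None,fx=2.2,fy=2.2); b=cv2.resize(b,None,fx=2.75,fy=2.75); cv2.imwrite("pics/g1.png",np.hstack([a,b]))
E
```

```text
[ 602.  -204.9   31.4] [179.6  -4.8  27.4] [-25.5  19.8  93.    4.   64.2  35.5] [ 0.1 -0.7 -0.6  0.   0.1 -0. ] 2.5 [ 1.04839213 -0.20343054  0.34012999]
[1, -0.2, -0.6, 8.9, 0.02, 0.01, 0.0]
[1, -0.2, -0.6, 8.9, 0.02, 0.01, 0.0]
[1, -0.2, -0.5, 8.9, 0.02, 0.01, 0.0]
dist 26.9 per row 9.0
```

View pics/g1.png

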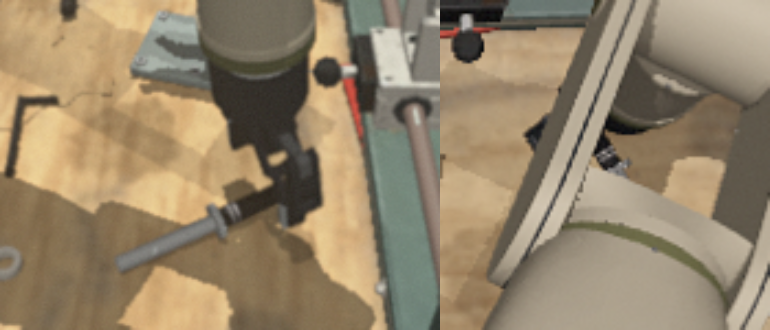

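The side view shows the open fingers at about (290,190) in the crop, straddling the middle of the handle. I'll descend and close.

apply_moves --pt "1 0 -0.5 9 0.02 0.01 0" --pt "1 0 -0.5 9 0.02 0.01 0" --pt "1 -0.5 -0.5 8 0.02 0.01 0" --pt "1 0 0 0 0 0 0" --pt "-1 0 0 0 0 0 0" --pt "-1 0 0 0 0 0 0" --pt "-1 0 0 0 0 0 0" --pt "-1 0 0 0 0 0 0" --squeeze 90

```text
time: 3.4
tool_pos: [603.3, -202.9, 5.9]
tcp_rot: [179.9, -5.0, 27.4]
ft_force: [0.1, -0.3, 0.4]
finger_gap: 28.4
grip_force: 0.0
```

apply_moves --pt "-1 0 0 0 0 0 0" --pt "-1 0 0 0 0 0 0" --pt "-1 0 0 0 0 0 0" --pt "-1 0 0 0 0 0 0" --pt "-1 0 0 0 0 0 0" --pt "-1 0 0 0 0 0 0" --pt "-1 0 0 0 0 0 0" --pt "-1 0 0 0 0 0 0"

```text
time: 4.2
tool_pos: [603.2, -202.8, 5.7]
tcp_rot: [179.9, -5.0, 27.4]
ft_force: [1.2, 1.1, 2.3]
finger_gap: 15.3
grip_force: 87.9
```

```bash
python3 - <<'E'
from plan import *
import pickle
s,p,Rc=cur()
rel=(Rc.inv().apply(np.array([557.3,-226.3,15.2])-p),(Rc.inv()*Rm(27.4,5)).as_matrix()); pickle.dump(rel,open("rel1.pkl","wb")); print(rel)
rows(p,Rc,p+[-40,0,270],Rc,8,-1)
E
```

```text
(array([-50.50421729,  -0.29492106, -13.95974104]), array([[ 9.99999516e-01,  5.60842217e-04, -8.07939156e-04],
       [ 5.62119478e-04, -9.99998591e-01,  1.58152936e-03],
       [-8.07051030e-04, -1.58198275e-03, -9.99998423e-01]]))
[-1, -1.5, -2.2, -34.0, 0.0, 0.0, 0.0]
[-1, -1.5, -2.2, -34.0, 0.0, 0.0, 0.0]
[-1, -1.5, -2.2, -34.0, 0.0, 0.0, 0.0]
[-1, -1.5, -2.2, -34.0, 0.0, 0.0, 0.0]
[-1, -1.5, -2.2, -34.0, 0.0, 0.0, 0.0]
[-1, -1.5, -2.2, -34.0, 0.0, 0.0, 0.0]
[-1, -1.5, -2.2, -34.0, 0.0, 0.0, 0.0]
[-1, -1.5, -2.2, -34.0, 0.0, 0.0, 0.0]
dist 272.9 per row 34.1
```

apply_moves --pt "-1 0 0 -10 0 0 0" --pt "-1 0 0 -20 0 0 0" --pt "-1 -2 -3 -40 0 0 0" --pt "-1 -2 -3 -45 0 0 0" --pt "-1 -2 -3 -45 0 0 0" --pt "-1 -2 -3 -45 0 0 0" --pt "-1 -2 -3 -40 0 0 0" --pt "-1 -2 -3 -25 0 0 0"

```text
time: 5.0
tool_pos: [563.2, -203.0, 277.7]
tcp_rot: [179.8, -5.0, 27.4]
ft_force: [0.4, -0.2, -1.8]
finger_gap: 14.8
grip_force: 88.0
```

```bash
cat > tgt.py <<'E'
from plan import *
import pickle
CR=(np.array([536,258.5,95.]),Rm(-.5,45)); 
def at(off,frame,rel):  # tool pose so that mandrel sits at frame, offset 'off' in frame axes
    o,rm=frame; t,Rr=rel; Rt=rm*R.from_matrix(Rr).inv(); return o+rm.apply(off)-Rt.apply(t),Rt
rel1=pickle.load(open("rel1.pkl","rb"))
E
python3 - <<'E'
from tgt import *
s,p,Rc=cur(); print(p.round(1),s["tcp_rot"].round(1),s["qd"].round(0),s["finger_gap"],s["grip_force"],s["wrist_torque"])
q,Rt=at([10,0,70],CR,rel1); print(q,Rt.as_euler("xyz",degrees=True))
rows(p,Rc,q+[0,0,20],Rt,16,-1)
E
```

```text
[ 563.2 -203.   277.7] [179.8  -5.   27.4] [ -2. -11. -11.  -0.  24.   0.] 14.777551333810047 87.97155618667603 [ 0.04124118 -0.03082441 -0.00676487]
[539.17449623 258.18360578 177.37301536] [179.87727701 -44.95369949  -0.45459249]
[-1, 11.5, -26.3, 5.9, -0.15, 0.49, 0.32]
[-1, 10.5, -26.7, 6.1, -0.15, 0.49, 0.32]
[-1, 9.4, -27.0, 6.1, -0.15, 0.49, 0.32]
[-1, 8.4, -27.4, 6.2, -0.15, 0.49, 0.32]
[-1, 7.4, -27.7, 6.1, -0.15, 0.49, 0.32]
[-1, 6.3, -28.0, 6.1, -0.15, 0.49, 0.32]
[-1, 5.3, -28.2, 6.0, -0.15, 0.49, 0.32]
[-1, 4.2, -28.4, 5.8, -0.15, 0.49, 0.32]
[-1, 3.2, -28.6, 5.6, -0.15, 0.49, 0.32]
[-1, 2.1, -28.7, 5.3, -0.15, 0.49, 0.32]
[-1, 1.1, -28.8, 5.0, -0.15, 0.49, 0.32]
[-1, 0.1, -28.9, 4.7, -0.15, 0.49, 0.32]
[-1, -0.9, -29.0, 4.3, -0.15, 0.49, 0.32]
[-1, -1.9, -29.0, 3.8, -0.15, 0.49, 0.32]
[-1, -2.9, -29.0, 3.3, -0.15, 0.49, 0.32]
[-1, -3.8, -28.9, 2.8, -0.15, 0.49, 0.32]
dist 468.7 per row 29.3
```

```bash
python3 - <<'E'
from tgt import *
s,p,Rc=cur()
q,Rt=at([10,0,70],CR,rel1)
rows(p,Rc,q+[0,0,90],Rt,16,-1)
E
```

```text
[-1, 11.8, -26.3, 1.6, -0.15, 0.49, 0.32]
[-1, 11.0, -26.6, 1.7, -0.15, 0.49, 0.32]
[-1, 10.2, -26.9, 1.8, -0.15, 0.49, 0.32]
[-1, 9.3, -27.2, 1.9, -0.15, 0.49, 0.32]
[-1, 8.5, -27.5, 1.9, -0.15, 0.49, 0.32]
[-1, 7.6, -27.8, 1.9, -0.15, 0.49, 0.32]
[-1, 6.8, -28.0, 1.8, -0.15, 0.49, 0.32]
[-1, 5.9, -28.2, 1.7, -0.15, 0.49, 0.32]
[-1, 5.0, -28.4, 1.6, -0.15, 0.49, 0.32]
[-1, 4.1, -28.5, 1.4, -0.15, 0.49, 0.32]
[-1, 3.3, -28.7, 1.2, -0.15, 0.49, 0.32]
[-1, 2.4, -28.8, 1.0, -0.15, 0.49, 0.32]
[-1, 1.6, -28.8, 0.7, -0.15, 0.49, 0.32]
[-1, 0.7, -28.9, 0.4, -0.15, 0.49, 0.32]
[-1, -0.1, -28.9, 0.0, -0.15, 0.49, 0.32]
[-1, -0.9, -28.9, -0.4, -0.15, 0.49, 0.32]
dist 461.9 per row 28.9
```

apply_moves --pt "-1 12 -26 2 -0.15 0.49 0.32" --pt "-1 11 -27 2 -0.15 0.49 0.32" --pt "-1 10 -27 2 -0.15 0.49 0.32" --pt "-1 9 -27 2 -0.15 0.49 0.32" --pt "-1 8.5 -27.5 2 -0.15 0.49 0.32" --pt "-1 7.5 -28 2 -0.15 0.49 0.32" --pt "-1 7 -28 2 -0.15 0.49 0.32" --pt "-1 6 -28 2 -0.15 0.49 0.32"

```text
time: 5.8
tool_pos: [550.2, 28.7, 266.7]
tcp_rot: [177.2, -25.0, 14.7]
ft_force: [0.3, 0.8, -1.7]
finger_gap: 15.3
grip_force: 88.0
```

apply_moves --pt "-1 5 -28.5 1.5 -0.15 0.49 0.32" --pt "-1 4 -28.5 1.5 -0.15 0.49 0.32" --pt "-1 3 -29 1 -0.15 0.49 0.32" --pt "-1 2 -29 1 -0.15 0.49 0.32" --pt "-1 1.5 -29 1 -0.15 0.49 0.32" --pt "-1 1 -29 0 -0.15 0.49 0.32" --pt "-1 0 -29 0 -0.15 0.49 0.32" --pt "-1 -1 -29 0 -0.15 0.49 0.32"

```text
time: 6.6
tool_pos: [536.9, 260.2, 261.6]
tcp_rot: [179.9, -45.1, -0.3]
ft_force: [0.9, -0.3, -0.9]
finger_gap: 15.1
grip_force: 88.0
```

apply_moves --pt "-1 0 0 0 0 0 0" --pt "-1 0 0 0 0 0 0" --pt "-1 0 0 0 0 0 0" --pt "-1 0 0 0 0 0 0" --pt "-1 0 0 0 0 0 0" --pt "-1 0 0 0 0 0 0" --pt "-1 0 0 0 0 0 0" --pt "-1 0 0 0 0 0 0"

```text
time: 7.4
tool_pos: [537.7, 259.2, 261.6]
tcp_rot: [179.8, -45.0, -0.2]
ft_force: [0.6, 1.0, -2.2]
finger_gap: 15.0
grip_force: 88.2
```

```bash
python3 - <<'E'
from tgt import *
s,p,Rc=cur(); print(p.round(1),s["tcp_rot"].round(1),s["joint_pos"].round(0),s["qd"].round(0),s["finger_gap"],s["grip_force"])
q,Rt=at([10,0,70],CR,rel1)
rows(p,Rc,q,Rt,6,-1)
E
```

```text
[537.7 259.2 261.6] [179.8 -45.   -0.2] [ 35. -26. 123. -33.  49. 140.] [ 0.  0. -0. -0.  0.  0.] 15.003733010985552 88.2448947429657
[-1, -9.7, 0.1, 10.1, 0.0, 0.0, 0.01]
[-1, -9.7, 0.1, 10.1, 0.0, 0.0, 0.01]
[-1, -9.7, 0.1, 10.1, 0.0, 0.0, 0.01]
[-1, -9.7, 0.1, 10.1, 0.0, 0.0, 0.01]
[-1, -9.7, 0.1, 10.1, 0.0, 0.0, 0.01]
[-1, -9.7, 0.1, 10.1, 0.0, 0.0, 0.01]
dist 84.2 per row 14.0
```

apply_moves --pt "-1 -10 0 10 0 0 0.01" --pt "-1 -10 0 10 0 0 0.01" --pt "-1 -10 0 10 0 0 0.01" --pt "-1 -10 0 10 0 0 0.01" --pt "-1 -10 0 10 0 0 0.01" --pt "-1 -8 0 10 0 0 0" --pt "-1 0 0 0 0 0 0" --pt "-1 0 0 0 0 0 0"

```text
time: 8.2
tool_pos: [538.9, 259.2, 177.4]
tcp_rot: [180.0, -44.9, -0.4]
ft_force: [0.0, 1.4, -0.8]
finger_gap: 15.1
grip_force: 88.3
```

```bash
cat > look.py <<'E'
import sys,cv2,numpy as np,pickle
from bench import r
from tgt import *
import h
def look(name,boxes,rel,frame):
    s,p,Rc=cur(); t,Rr=rel; o=p+Rc.apply(t); rm=Rc*R.from_matrix(Rr)
    ims=[]
    for n,b in boxes.items():
        S=r.snapshot(n); pickle.dump(S,open(f"last_{n}.pkl","wb")); u0,v0,u1,v1=b; f=min(400/(u1-u0),600/(v1-v0)); c=cv2.resize(S["color"][v0:v1,u0:u1],None,fx=f,fy=f,interpolation=cv2.INTER_CUBIC)
        for (O,M),L,col in frame+[((o,rm),[[(88,9,0),(-3,9,0)],[(88,-9,0),(-3,-9,0)],[(-3,7,0),(-93,7,0),(-93,-7,0),(-3,-7,0)],[(0,15,0),(0,-15,0)]],(0,255,0))]:
            for l in L: cv2.polylines(c,[((h.proj(S,M.apply(np.array(l,float))+O)-[u0,v0]+.5)*f).round().astype(int)],False,col,1)
        ims.append(cv2.copyMakeBorder(c,0,600-c.shape[0],0,400-c.shape[1],0))
    cv2.imwrite(f"pics/{name}.png",np.hstack(ims)); return s,p,Rc
VEE=(CR,[[(-3,17,7),(-75,17,7)],[(-3,-17,7),(-75,-17,7)],[(-3,17,7),(-3,0,-9.9),(-3,-17,7)],[(-75,17,7),(-75,0,-9.9),(-75,-17,7)]],(0,0,255))
E
python3 - <<'E'
from look import *
s,p,Rc=look("c1",{"side":(270,100,370,200),"top":(170,130,270,230)},rel1,[VEE])
print(p.round(1),s["tcp_rot"].round(1),s["finger_gap"],s["ft_force"].round(1))
q,Rt=at([3,0,15],CR,rel1)
rows(p,Rc,q,Rt,6,-1)
E
```

```text
[538.9 259.2 177.4] [180.  -44.9  -0.4] 15.071918235253486 [ 0.   1.4 -0.8]
[-1, -1.1, 0.2, 9.2, 0.0, 0.0, 0.0]
[-1, -1.1, 0.2, 9.2, 0.0, 0.0, 0.0]
[-1, -1.1, 0.2, 9.2, 0.0, 0.0, 0.0]
[-1, -1.1, 0.2, 9.2, 0.0, 0.0, 0.0]
[-1, -1.1, 0.2, 9.2, 0.0, 0.0, 0.0]
[-1, -1.1, 0.2, 9.2, 0.0, 0.0, 0.0]
dist 55.7 per row 9.3
```

View pics/c1.png

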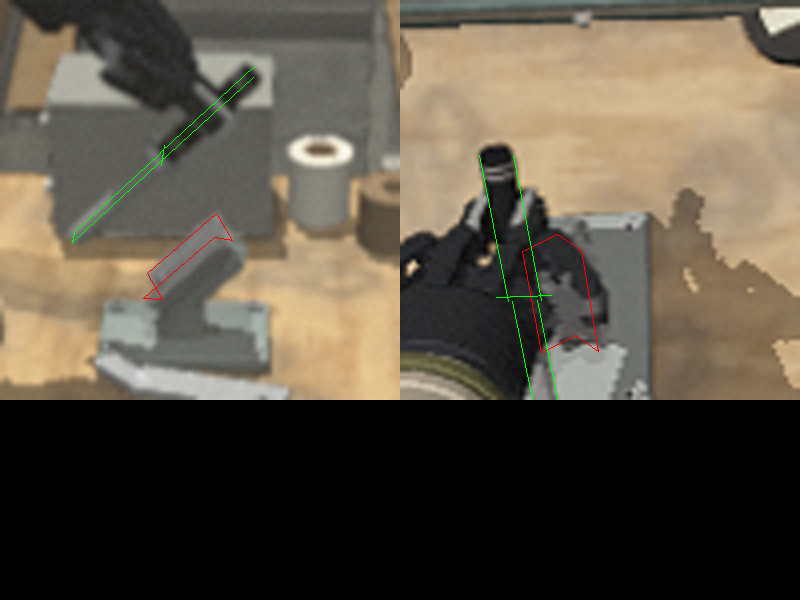

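The held mandrel matches its overlay, with the handle tip near (250,70) in the side crop and (497,150) in the top crop. The V model also fits, so I'll lower it into the V.

apply_moves --pt "-1 -1 0 9 0 0 0" --pt "-1 -1 0 9 0 0 0" --pt "-1 -1 0 9 0 0 0" --pt "-1 -1 0 9 0 0 0" --pt "-1 -1 0.5 9 0 0 0" --pt "-1 -1 0.5 9 0 0 0" --pt "-1 0 0 0 0 0 0" --pt "-1 0 0 0 0 0 0"

```text
time: 9.1
tool_pos: [573.5, 256.4, 136.6]
tcp_rot: [-179.9, -44.8, -0.4]
ft_force: [-0.0, 0.6, -1.1]
finger_gap: 15.3
grip_force: 88.3
```

apply_moves --pt "-1 0 0 3 0 0 0" --pt "-1 0 0 3 0 0 0" --pt "-1 0 0 3 0 0 0" --pt "-1 0 0 2 0 0 0" --pt "-1 0 0 1 0 0 0" --pt "-1 0 0 0 0 0 0" --pt "-1 0 0 0 0 0 0" --pt "-1 0 0 0 0 0 0"

```text
time: 9.9
tool_pos: [582.2, 255.8, 129.5]
tcp_rot: [-179.9, -44.7, -0.3]
ft_force: [0.2, -0.3, -1.0]
finger_gap: 14.9
grip_force: 88.2
```

```bash
python3 - <<'E'
from tgt import *
s,p,Rc=cur()
t,Rr=rel1; o=p+Rc.apply(t); print(CR[1].inv().apply(o-CR[0]).round(1),s["tcp_rot"].round(1),"F vee",CR[1].inv().apply(s["ft_force"]).round(1),s["wrist_torque"].round(2),s["finger_gap"])
E
```

```text
[ 6.7 -2.2  6. ] [-179.9  -44.7   -0.3] F vee [-0.6 -0.3 -0.9] [0.02 0.44 0.01] 14.940232636760529
```

apply_moves --pt "-1 -1 -1 1 0 0 0" --pt "-1 -1 -1 1 0 0 0" --pt "-1 -1 0 1 0 0 0" --pt "-1 0 0 1 0 0 0" --pt "-1 0 0 0 0 0 0" --pt "-1 0 0 0 0 0 0" --pt "-1 0 0 0 0 0 0" --pt "-1 0 0 0 0 0 0"

```text
time: 10.7
tool_pos: [583.4, 256.6, 125.9]
tcp_rot: [-179.8, -44.5, -0.2]
ft_force: [0.4, 0.3, -1.9]
finger_gap: 15.0
grip_force: 88.2
```

```bash
cat > st.py <<'E'
from tgt import *
s,p,Rc=cur()
t,Rr=rel1; o=p+Rc.apply(t); print(CR[1].inv().apply(o-CR[0]).round(1),s["tcp_rot"].round(1),"F vee",CR[1].inv().apply(s["ft_force"]).round(1),s["wrist_torque"].round(2),s["finger_gap"])
E
python3 st.py
```

```text
[ 5.  -1.5  2.7] [-179.8  -44.5   -0.2] F vee [-1.1  0.3 -1.6] [-0.01  0.45 -0.03] 14.994072411504048
```

apply_moves --pt "-1 -1 -0.5 1 0 0 0" --pt "-1 -1 -0.5 1 0 0 0" --pt "-1 -1 -0.5 1 0 0 0" --pt "-1 0 0 0 0 0 0" --pt "-1 0 0 0 0 0 0" --pt "-1 0 0 0 0 0 0" --pt "-1 0 0 0 0 0 0" --pt "-1 0 0 0 0 0 0"

```text
time: 11.5
tool_pos: [584.0, 257.4, 123.2]
tcp_rot: [-179.7, -44.4, -0.1]
ft_force: [-0.3, 3.1, 2.8]
finger_gap: 15.0
grip_force: 88.6
```

```bash
python3 st.py
```

```text
[ 3.5 -0.7  0.5] [-1.797e+02 -4.440e+01 -1.000e-01] F vee [1.7 3.1 2.2] [0.55 0.18 0.21] 15.012383501113678
```

apply_moves --pt "-1 -1 0 0.5 0 0 0" --pt "-1 -1 0 0 0 0 0" --pt "-1 -1 0 0 0 0 0" --pt "-1 0 0 0 0 0 0" --pt "-1 0 0 0 0 0 0" --pt "-1 0 0 0 0 0 0" --pt "-1 0 0 0 0 0 0" --pt "-1 0 0 0 0 0 0"

```text
time: 12.3
tool_pos: [582.4, 257.0, 121.5]
tcp_rot: [-179.7, -44.3, -0.1]
ft_force: [0.0, 5.1, 3.7]
finger_gap: 15.2
grip_force: 88.8
```

```bash
python3 st.py
```

```text
[ 1.2 -1.2  0.4] [-1.797e+02 -4.430e+01 -1.000e-01] F vee [2.6 5.1 2.6] [ 0.8  -0.01  0.36] 15.212228045631601
```

apply_moves --pt "-1 -1 -0.5 0 0 0 0" --pt "-1 -1 -0.5 0 0 0 0" --pt "-1 -1 0 0 0 0 0" --pt "-1 -1 0 0 0 0 0" --pt "-1 0 0 0 0 0 0" --pt "-1 0 0 0 0 0 0" --pt "-1 0 0 0 0 0 0" --pt "-1 0 0 0 0 0 0"

```text
time: 13.1
tool_pos: [580.6, 257.1, 120.5]
tcp_rot: [-179.6, -44.3, -0.0]
ft_force: [4.0, 4.4, 6.3]
finger_gap: 15.4
grip_force: 88.7
```

```bash
python3 st.py
```

```text
[-0.7 -1.2  1.1] [-179.6  -44.3   -0. ] F vee [7.2 4.5 1.7] [ 0.62 -0.62  0.36] 15.416473259467402
```

apply_moves --pt "-1 -1 -0.5 0 0 0 0" --pt "-1 -1 -0.5 0 0 0 0" --pt "-1 -1 0 0 0 0 0" --pt "-1 0 0 0 0 0 0" --pt "-1 0 0 0 0 0 0" --pt "-1 0 0 0 0 0 0" --pt "-1 0 0 0 0 0 0" --pt "-1 0 0 0 0 0 0"

```text
time: 13.9
tool_pos: [580.0, 257.4, 120.8]
tcp_rot: [-179.6, -44.3, 0.0]
ft_force: [8.2, 2.1, 7.6]
finger_gap: 15.0
grip_force: 88.3
```

```bash
python3 st.py
```

```text
[-0.9 -0.9  1.7] [-179.6  -44.3    0. ] F vee [11.2  2.2 -0.4] [ 0.31 -1.57  0.27] 15.015227101885493
```

apply_moves --pt "-1 0.5 0 1 0 0 0" --pt "-1 0.5 0 1 0 0 0" --pt "-1 0 0 0 0 0 0" --pt "-1 0 0 0 0 0 0" --pt "1 0 0 0 0 0 0" --pt "1 0 0 0 0 0 0" --pt "1 0 0 0 0 0 0" --pt "1 0 0 0 0 0 0"

```text
time: 14.7
tool_pos: [579.0, 256.2, 115.5]
tcp_rot: [-179.8, -43.9, 0.1]
ft_force: [0.1, 0.2, -0.9]
finger_gap: 72.1
grip_force: 0.0
```

apply_moves --pt "1 0 0 0 0 0 0" --pt "1 0 0 0 0 0 0" --pt "1 0 0 -10 0 0 0" --pt "1 0 0 -20 0 0 0" --pt "1 0 0 -30 0 0 0" --pt "1 0 0 -30 0 0 0" --pt "1 0 0 -10 0 0 0" --pt "1 0 0 0 0 0 0"

```text
time: 15.5
tool_pos: [510.6, 257.2, 190.7]
tcp_rot: [-179.5, -44.2, -0.0]
ft_force: [0.1, -0.3, 0.5]
finger_gap: 85.5
grip_force: 0.0
```

```bash
python3 - <<'E'
from look import *
import h
from scipy.optimize import least_squares
t,Rr=rel1; 
s,p,Rc=cur(); print(p.round(1),s["tcp_rot"].round(1),s["joint_pos"].round(0),s["time"],s["ft_force"].round(1))
Rt=CR[1]*R.from_matrix(Rr).inv()
ims=[]
ex=[(CR,[[(88,9,0),(-3,9,0)],[(88,-9,0),(-3,-9,0)],[(88,0,9),(-93,0,9)],[(88,0,-9),(-93,0,-9)],[(0,0,16),(0,0,-16)]],(0,255,0))]
look("c2",{"side":(270,110,370,200),"top":(170,130,270,230)},([0,0,-5000],np.eye(3)),[VEE]+ex)
E
```

```text
[510.6 257.2 190.7] [-179.5  -44.2   -0. ] [ 37. -26. 131. -36.  44. 146.] 15.5 [ 0.1 -0.3  0.5]
```

View pics/c2.png

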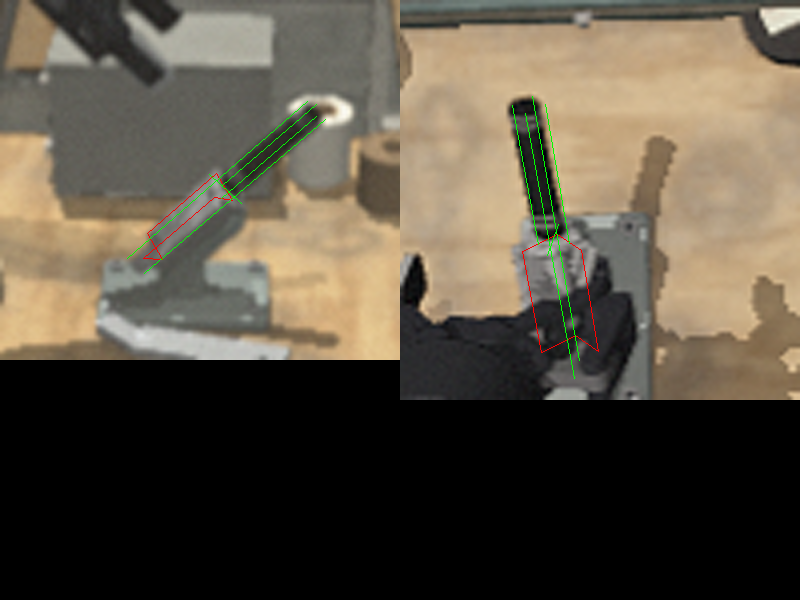

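The mandrel rests in the V with its handle along (225,185)–(320,110) in the side crop, and it agrees with the home pose to within about 2 mm. Before choosing the second grasp angle, I'll fit a kinematic model to check which angles are reachable at the rack.

```bash
cat > kin.py <<'E'
from tgt import *
from scipy.optimize import least_squares
def rot(ax,a): return R.from_euler(ax,a,degrees=True)
def fk(q,L):
    a1,d1,a2,a3,d4,d6,y0=L
    R1=rot("z",q[0]); R2=R1*rot("y",q[1]); R3=R2*rot("y",q[2]); 
    w=R1.apply([a1,0,d1])+R2.apply([0,0,a2])+R3.apply([a3,y0,d4])
    R6=R3*rot("z",L4*q[3])*rot("y",q[4])*rot("z",90*S0+L6*q[5])
    return w+R6.apply([0,0,d6]),R6
L4,L6,S0=1,1,1
data=[([-76.283,7.512,85.322,.001,87.26,-4.894],[191.39,-568.16,230.35],[-179.907,-.009,18.61]),
([-25.7,15.6,91.9,3.9,69.5,35.6],[598.4,-205.3,85.3],[179.7,-4.8,27.5]),
([-25.5,19.8,93,4,64.2,35.5],[602,-204.9,31.4],[179.6,-4.8,27.4]),
([35,-26,123,-33,49,140],[537.7,259.2,261.6],[179.8,-45,-.2])]
s,p,Rc=cur(); data.append((s["joint_pos"],p,s["tcp_rot"]))
best=None
for L4 in(1,-1):
  for L6 in(1,-1):
    for S0 in(-1,1):
      e=sum((fk(q,[0]*7)[1].inv()*R.from_euler("xyz",r_,degrees=True)).magnitude()**2 for q,_,r_ in data)
      if best is None or e<best[0]: best=(e,L4,L6,S0)
e,L4,L6,S0=best
f=least_squares(lambda L:np.concatenate([(fk(q,L)[0]-np.array(t))*(.3 if abs(q[0]-round(q[0]))<1e-9 else 1) for q,t,_ in data]+[.01*(L-[0,350,400,0,400,200,0])]),[0,350,400,0,400,200,0])
LK=f.x
LO=np.array([-169.43,-51.17,1.28,-76.62,0,-152.29])+2; HI=np.array([169.43,129.36,143.12,256.62,156.53,152.29])-2
def ik(pos,Rt,q0):
    def g(q):
        P,Q=fk(q,LK); return np.r_[(P-pos)/2,(Q.inv()*Rt).as_rotvec(degrees=True)]
    q=least_squares(g,np.clip(q0,LO+.1,HI-.1),bounds=(LO,HI)); return q.x,np.abs(q.fun).max()
if __name__=="__main__":
    print(best,LK.round(1),f.fun.round(1))
    RK=(np.array([521.5,1,133.]),Rm(-13,90))
    for phi in (0,15,30,45,60):
      for half in (0,1):
        for nm,F,off in(("cra",CR,[0,0,0]),("cra+",CR,[0,0,60]),("mouth",RK,[20,0,85]),("seat",RK,[0,0,0])):
          rt=F[1]*rot("x",180)*rot("y",-phi)*rot("z",180*half); P=F[0]+F[1].apply(off)+F[1].apply([50,0,0])+rt.apply([0,0,16])
          q0=np.array(s["joint_pos"]); q0[5]-=180*half
          b=min((ik(P,rt,x) for x in (q0,np.array([10,0,110,0,40,100-180*half.real]),np.array([10,-20,130,-20,20,100-180*half]))),key=lambda z:z[1])
          print(phi,half,nm,P.round(0),b[0].round(0),"err",b[1].round(2))
E
python3 kin.py
```

```text
(4.740705318419042e-05, 1, 1, 1) [  2.9 315.2 369.1  59.9 550.4 364.1  51.2] [ 0.   0.  -0.2  0.1 -0.1  0.1 -0.1 -0.1 -0.1  0.4 -0.6  0.3 -0.2  0.3
  0.2  0.  -0.3 -0.3  0.6  1.5  1.6  0.5]
0 0 cra [583. 258. 119.] [ 30.  -9. 125. -42.  31. 150.] err 1.28
0 0 cra+ [540. 258. 161.] [ 35. -19. 129. -41.  38. 150.] err 0.29
0 0 mouth [454.  17. 203.] [ 27. -43. 141. -50.  61. 150.] err 40.77
0 0 seat [537.  -3. 183.] [ 13. -35. 141. -53.  38. 150.] err 36.22
0 1 cra [583. 258. 119.] [ 32.  -8. 125. -47.  31. -24.] err 0.0
0 1 cra+ [540. 258. 161.] [ 35. -19. 129. -41.  38. -28.] err 0.0
0 1 mouth [454.  17. 203.] [ 42. -22. 141. -75.  74.  20.] err 26.2
0 1 seat [537.  -3. 183.] [ 23. -26. 141. -75.  48.   6.] err 27.96
15 0 cra [579. 258. 116.] [ 27.  -4. 115. -19.  44. 129.] err 0.0
15 0 cra+ [537. 258. 159.] [ 30. -13. 118. -19.  50. 129.] err 0.0
15 0 mouth [454.  17. 199.] [ 26. -43. 141. -47.  61. 150.] err 27.72
15 0 seat [537.  -2. 179.] [ 13. -35. 141. -50.  39. 150.] err 22.68
15 1 cra [579. 258. 116.] [ 27.  -4. 115. -19.  44. -51.] err 0.0
15 1 cra+ [537. 258. 159.] [ 30. -1
[... 1087 characters left out ...]
2.  -0.  79. -68.] err 0.0
45 1 mouth [450.  18. 192.] [ 14. -49. 141. -27.  59. -52.] err 7.3
45 1 seat [533.  -2. 172.] [  2. -41. 141. -17.  39. -66.] err 1.63
60 0 cra [567. 258. 115.] [ 17.  29.  73.   4.  92. 107.] err 0.0
60 0 cra+ [525. 259. 157.] [ 18.  21.  78.   5.  95. 109.] err 0.0
60 0 mouth [446.  18. 189.] [  2. -49. 138.  -9.  63. 107.] err 0.55
60 0 seat [529.  -1. 169.] [ -2. -30. 130.  -7.  51. 104.] err 0.0
60 1 cra [567. 258. 115.] [ 17.  29.  73.   4.  92. -73.] err 0.0
60 1 cra+ [525. 259. 157.] [ 18.  21.  78.   5.  95. -71.] err 0.0
60 1 mouth [446.  18. 189.] [  2. -49. 138.  -9.  63. -73.] err 0.55
60 1 seat [529.  -1. 169.] [ -2. -30. 130.  -7.  51. -76.] err 0.0
```

```bash
cat >> tgt.py <<'E'
RS=np.array([521.5,1,133.]); RX=np.array([np.cos(np.radians(-13)),np.sin(np.radians(-13)),0])
E
python3 - <<'E'
from kin import *
s,p,Rc=cur()
for phi in (60,65,70):
    q=np.array([20,20,80,4,90,107.])
    for nm,o,m in (("cra",CR[0],Rm(0,45)),("cra60",CR[0]+CR[1].apply([0,0,60]),Rm(0,45)),("w1",np.array([480,250,220]),Rm(0,45)),("w2",np.array([450,120,210]),Rm(0,90)),("w3",RS-80*RX+[0,0,15],Rm(0,90)),("mouth",RS-60*RX+[0,0,15],Rm(0,90)),("seat",RS+[0,0,15],Rm(0,90)),("out",RS-[80,0,-50],Rm(0,90))):
        rt=m*rot("x",180)*rot("y",-phi); P=o+m.apply([50,0,0])+rt.apply([0,0,17]); q,e=ik(P,rt,q); print(phi,nm,P.round(0),q.round(0),e.round(2))
E
```

```text
60 cra [567. 258. 114.] [ 17.  29.  73.   4.  92. 107.] 0.0
60 cra60 [525. 259. 156.] [ 18.  21.  78.   5.  95. 108.] 0.0
60 w1 [511. 250. 239.] [ 18.  16.  76.   5. 102. 108.] 0.0
60 w2 [458. 120. 245.] [ 14. -45. 130.  -7.  65. 105.] 0.0
60 w3 [452.  19. 183.] [ -7. -49. 139.   3.  62.  83.] 1.37
60 mouth [472.  14. 183.] [ -7. -46. 137.   4.  59.  81.] 0.0
60 seat [530.   1. 183.] [ -8. -32. 130.   5.  53.  80.] 0.0
60 out [450.   1. 218.] [-10. -49. 135.   5.  67.  79.] 2.18
65 cra [566. 258. 114.] [ 17.  34.  68.   6.  98. 106.] 0.0
65 cra60 [523. 259. 157.] [ 18.  26.  74.   6. 100. 108.] 0.0
65 w1 [510. 250. 239.] [ 17.  20.  72.   6. 107. 108.] 0.0
65 w2 [457. 120. 245.] [ 13. -39. 126.  -6.  69. 103.] 0.0
65 w3 [451.  19. 183.] [ -6. -45. 135.   3.  65.  83.] 0.0
65 mouth [470.  14. 183.] [ -7. -40. 133.   3.  63.  82.] 0.0
65 seat [529.   1. 183.] [ -8. -27. 125.   4.  58.  81.] 0.0
65 out [449.   1. 218.] [-10. -46. 132.   4.  69.  80.] 0.0
70 cra [564. 258. 115.] [ 16.  38.  62.   7. 103. 106.] 0.0
70 cra60 [522. 259. 157.] [ 17.  30.  69.   7. 105. 107.] 0.0
70 w1 [508. 250. 240.] [ 17.  25.  67.   7. 112. 108.] 0.0
70 w2 [456. 120. 244.] [ 12. -34. 121.  -4.  73. 102.] 0.0
70 w3 [449.  19. 182.] [ -6. -38. 131.   2.  68.  84.] 0.0
70 mouth [469.  14. 182.] [ -6. -34. 128.   2.  66.  83.] 0.0
70 seat [527.   1. 182.] [ -7. -22. 120.   3.  63.  82.] 0.0
70 out [447.   1. 217.] [ -9. -40. 128.   3.  72.  81.] 0.0
```

```bash
cat > g2.py <<'E'
from tgt import *
o=np.array([536,259.3,95.]); m=Rm(0,45); PH=65
rt=m*R.from_euler("X",180,degrees=True)*R.from_euler("Y",-PH,degrees=True); G=o+m.apply([52,0,0])+rt.apply([0,0,17]); H=G-rt.apply([0,0,85])
E
python3 - <<'E'
from g2 import *
s,p,Rc=cur(); print(G,H,rt.as_euler("xyz",degrees=True))
mid=np.array([560,259,240]); S=Slerp([0,1],R.concatenate([Rc,rt]))(.55)
rows(p,Rc,mid,S,8,1); rows(mid,S,H,rt,7,1)
E
```

```text
[566.95521019 259.3        115.79477807] [596.02692237 259.3        195.66865084] [180.  20.   0.]
[1, 8.9, -0.3, -0.3, 0.0, -0.88, 0.0]
[1, 8.9, -0.3, -1.0, 0.0, -0.88, 0.0]
[1, 8.8, -0.3, -1.7, 0.0, -0.88, 0.0]
[1, 8.6, -0.3, -2.4, 0.0, -0.88, 0.0]
[1, 8.4, -0.3, -3.0, 0.0, -0.88, 0.0]
[1, 8.2, -0.3, -3.7, 0.0, -0.88, 0.0]
[1, 7.9, -0.3, -4.3, 0.0, -0.88, 0.0]
[1, 7.5, -0.3, -4.9, 0.0, -0.88, 0.0]
dist 71.7 per row 9.0
[1, 4.1, 0.0, 7.0, 0.0, -0.82, 0.0]
[1, 4.6, 0.0, 6.7, 0.0, -0.82, 0.0]
[1, 5.1, 0.0, 6.4, 0.0, -0.82, 0.0]
[1, 5.5, 0.0, 6.0, 0.0, -0.82, 0.0]
[1, 5.9, 0.0, 5.6, 0.0, -0.82, 0.0]
[1, 6.3, 0.0, 5.2, 0.0, -0.82, 0.0]
[1, 6.7, 0.0, 4.7, 0.0, -0.82, 0.0]
dist 57.1 per row 8.2
```

apply_moves --pt "1 9 -0.3 -0.5 0 -0.88 0" --pt "1 9 -0.3 -1 0 -0.88 0" --pt "1 9 -0.3 -1.5 0 -0.88 0" --pt "1 8.5 -0.3 -2.5 0 -0.88 0" --pt "1 8.5 -0.3 -3 0 -0.88 0" --pt "1 8 -0.3 -3.5 0 -0.88 0" --pt "1 8 -0.3 -4.5 0 -0.88 0" --pt "1 7.5 -0.3 -5 0 -0.88 0"

```text
time: 16.4
tool_pos: [560.9, 257.8, 239.0]
tcp_rot: [-179.8, -8.6, 0.2]
ft_force: [0.4, 0.5, -0.3]
finger_gap: 85.4
grip_force: 0.0
```

apply_moves --pt "1 4 0 7 0 -0.82 0" --pt "1 4.5 0 6.5 0 -0.82 0" --pt "1 5 0 6.5 0 -0.82 0" --pt "1 5.5 0 6 0 -0.82 0" --pt "1 6 0 5.5 0 -0.82 0" --pt "1 6.5 0 5 0 -0.82 0" --pt "1 6.5 0 4.5 0 -0.82 0" --pt "1 0 0 0 0 0 0"

```text
time: 17.2
tool_pos: [595.7, 256.9, 189.0]
tcp_rot: [-180.0, 20.5, 0.1]
ft_force: [-0.0, -0.2, -1.9]
finger_gap: 85.5
grip_force: 0.0
```

```bash
python3 - <<'E'
from g2 import *
s,p,Rc=cur(); print(p.round(1),s["tcp_rot"].round(1),s["qd"].round(0),s["joint_pos"].round(0))
rows(p,Rc,G-rt.apply([0,0,20]),rt,5,1)
E
```

```text
[595.7 256.9 189. ] [-1.80e+02  2.05e+01  1.00e-01] [ 1. -6.  4. -1. -3.  0.] [ 16.  36.  57.   6. 107. 106.]
[1, -0.3, -0.5, 11.7, 0.0, 0.02, 0.0]
[1, -0.3, -0.5, 11.7, 0.0, 0.02, 0.0]
[1, -0.3, -0.5, 11.7, 0.0, 0.02, 0.0]
[1, -0.4, -0.5, 11.7, 0.0, 0.02, 0.0]
[1, -0.4, -0.5, 11.7, 0.0, 0.02, 0.0]
dist 58.7 per row 11.7
```

apply_moves --pt "1 -0.5 -0.5 12 0 0.02 0" --pt "1 -0.5 -0.5 12 0 0.02 0" --pt "1 -0.5 -0.5 12 0 0.02 0" --pt "1 0 -0.5 12 0 0.02 0" --pt "1 0 -0.5 10 0 0.02 0" --pt "1 0 0 0 0 0 0" --pt "1 0 0 0 0 0 0" --pt "1 0 0 0 0 0 0"

```text
time: 18.0
tool_pos: [575.4, 261.8, 143.9]
tcp_rot: [-179.7, 19.3, 0.4]
ft_force: [-0.1, -0.3, 0.0]
finger_gap: 85.7
grip_force: 0.0
```

```bash
python3 - <<'E'
from g2 import *
s,p,Rc=cur(); print(p.round(1),s["tcp_rot"].round(1),s["qd"].round(0),s["ft_force"].round(1))
rows(p,Rc,G,rt,3,1)
from look import *
look("g2",{"side":(270,100,370,200),"top":(170,130,270,230)},([0,0,-5000],np.eye(3)),[])
E
```

```text
[575.4 261.8 143.9] [-179.7   19.3    0.4] [-0. -0. -0. -0.  0.  0.] [-0.1 -0.3  0. ]
[1, 0.4, 0.9, 9.8, -0.01, -0.05, 0.02]
[1, 0.5, 0.9, 9.8, -0.01, -0.05, 0.02]
[1, 0.5, 0.8, 9.8, -0.01, -0.05, 0.02]
dist 29.4 per row 9.8
```

View pics/g2.png

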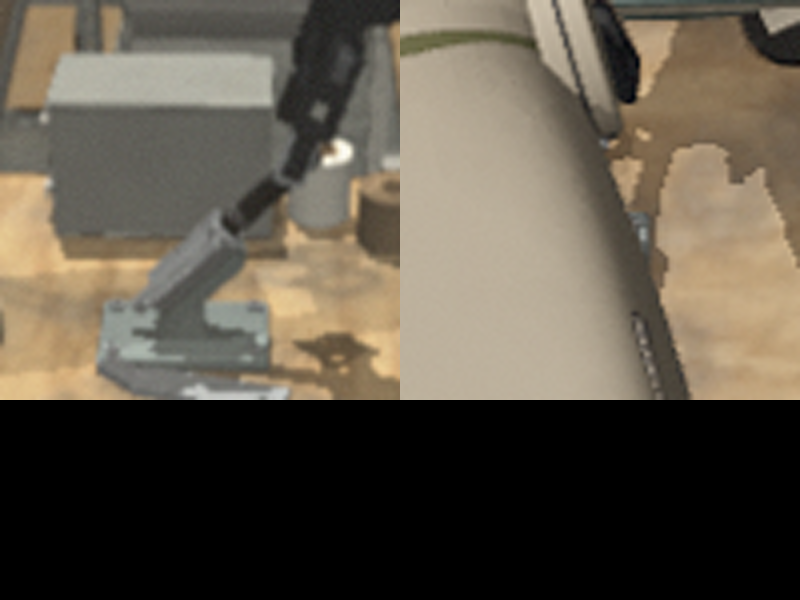

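The side view shows the fingertip at about (285,180), coming down along the handle with nothing else in the way. I'll complete the approach and grip.

apply_moves --pt "1 0.5 1 10 0 -0.05 0" --pt "1 0.5 1 10 0 -0.05 0" --pt "1 0.5 0.5 9 0 -0.05 0" --pt "1 0 0 0 0 0 0" --pt "1 0 0 0 0 0 0" --pt "-1 0 0 0 0 0 0" --pt "-1 0 0 0 0 0 0" --pt "-1 0 0 0 0 0 0" --squeeze 90

```text
time: 18.9
tool_pos: [566.9, 259.4, 115.7]
tcp_rot: [-179.7, 20.0, 0.4]
ft_force: [-0.1, -0.3, 0.6]
finger_gap: 44.1
grip_force: 0.0
```

apply_moves --pt "-1 0 0 0 0 0 0" --pt "-1 0 0 0 0 0 0" --pt "-1 0 0 0 0 0 0" --pt "-1 0 0 0 0 0 0" --pt "-1 0 0 0 0 0 0" --pt "-1 0 0 0 0 0 0" --pt "-1 0 0 0 0 0 0" --pt "-1 0 0 0 0 0 0"

```text
time: 19.7
tool_pos: [566.9, 259.4, 115.6]
tcp_rot: [-179.7, 20.0, 0.4]
ft_force: [2.7, 1.6, 4.0]
finger_gap: 16.1
grip_force: 87.6
```

```bash
python3 - <<'E'
from g2 import *
s,p,Rc=cur(); print(p.round(1),G.round(1),s["tcp_rot"].round(1),s["ft_force"].round(1),s["finger_gap"],s["grip_force"])
rel=(Rc.inv().apply(o-p),(Rc.inv()*m).as_matrix()); pickle.dump(rel,open("rel2.pkl","wb")); print(rel[0].round(1))
q,Q=at([3,0,50],(o,m),rel); rows(p,Rc,q,Q,8,-1)
E
```

```text
[566.9 259.4 115.6] [567.  259.3 115.8] [-179.7   20.     0.4] [2.7 1.6 4. ] 16.120738029701382 87.64413356781006
[-22.    0.   29.9]
[-1, -5.5, 0.0, -3.0, 0.0, 0.0, 0.0]
[-1, -5.5, 0.0, -3.0, 0.0, 0.0, 0.0]
[-1, -5.5, 0.0, -3.0, 0.0, 0.0, 0.0]
[-1, -5.5, 0.0, -3.0, 0.0, 0.0, 0.0]
[-1, -5.5, 0.0, -3.0, 0.0, 0.0, 0.0]
[-1, -5.5, 0.0, -3.0, 0.0, 0.0, 0.0]
[-1, -5.5, 0.0, -3.0, 0.0, 0.0, 0.0]
[-1, -5.5, 0.0, -3.0, 0.0, 0.0, 0.0]
dist 50.1 per row 6.3
```

apply_moves --pt "-1 -3 0 -2 0 0 0" --pt "-1 -5 0 -3 0 0 0" --pt "-1 -6 0 -3.5 0 0 0" --pt "-1 -6 0 -3.5 0 0 0" --pt "-1 -6 0 -3.5 0 0 0" --pt "-1 -6 0 -3.5 0 0 0" --pt "-1 -6 0 -3.5 0 0 0" --pt "-1 -6 0 -3.5 0 0 0"

```text
time: 20.5
tool_pos: [533.8, 259.0, 155.3]
tcp_rot: [-179.7, 20.1, 0.4]
ft_force: [-0.2, 1.0, -1.1]
finger_gap: 16.0
grip_force: 87.7
```

```bash
python3 - <<'E'
from g2 import *
rel=pickle.load(open("rel2.pkl","rb"))
s,p,Rc=cur(); print(p.round(1),s["tcp_rot"].round(1),s["ft_force"].round(1),s["finger_gap"])
q1,Q1=at([0,0,0],(np.array([480,240,215.]),Rm(0,45)),rel); rows(p,Rc,q1,Q1,5,-1)
q2,Q2=at([0,0,0],(np.array([450,120,205.]),Rm(0,90)),rel); rows(q1,Q1,q2,Q2,11,-1)
E
```

```text
[533.8 259.  155.3] [-179.7   20.1    0.4] [-0.2  1.  -1.1] 15.95379153866355
[-1, -9.8, 3.7, -13.5, 0.0, 0.0, 0.0]
[-1, -9.8, 3.7, -13.5, 0.0, 0.0, 0.0]
[-1, -9.8, 3.7, -13.5, 0.0, 0.0, 0.0]
[-1, -9.8, 3.7, -13.5, 0.0, 0.0, 0.0]
[-1, -9.8, 3.7, -13.5, 0.0, 0.0, 0.0]
dist 85.6 per row 17.1
[-1, -4.8, 10.9, 1.1, 0.0, 0.82, 0.0]
[-1, -4.9, 10.9, 0.8, 0.0, 0.82, 0.0]
[-1, -4.9, 10.9, 0.5, 0.0, 0.82, 0.0]
[-1, -5.0, 10.9, 0.1, 0.0, 0.82, 0.0]
[-1, -5.0, 10.9, -0.2, 0.0, 0.82, 0.0]
[-1, -4.9, 10.9, -0.6, 0.0, 0.82, 0.0]
[-1, -4.9, 10.9, -0.9, 0.0, 0.82, 0.0]
[-1, -4.8, 10.9, -1.3, 0.0, 0.82, 0.0]
[-1, -4.7, 10.9, -1.6, 0.0, 0.82, 0.0]
[-1, -4.6, 10.9, -1.9, 0.0, 0.82, 0.0]
[-1, -4.4, 10.9, -2.3, 0.0, 0.82, 0.0]
dist 131.6 per row 12.0
```

apply_moves --pt "-1 -10 4 -13.5 0 0 0" --pt "-1 -10 4 -13.5 0 0 0" --pt "-1 -10 4 -13.5 0 0 0" --pt "-1 -10 4 -13.5 0 0 0" --pt "-1 -10 4 -13.5 0 0 0" --pt "-1 -5 11 1 0 0.82 0" --pt "-1 -5 11 1 0 0.82 0" --pt "-1 -5 11 0.5 0 0.82 0"

```text
time: 21.3
tool_pos: [495.6, 204.8, 238.0]
tcp_rot: [-179.8, 7.6, 0.3]
ft_force: [0.4, 0.0, -1.2]
finger_gap: 16.0
grip_force: 87.7
```

apply_moves --pt "-1 -5 11 0 0 0.82 0" --pt "-1 -5 11 0 0 0.82 0" --pt "-1 -5 11 -0.5 0 0.82 0" --pt "-1 -5 11 -1 0 0.82 0" --pt "-1 -5 11 -1.5 0 0.82 0" --pt "-1 -5 11 -1.5 0 0.82 0" --pt "-1 -4.5 11 -2 0 0.82 0" --pt "-1 -4.5 11 -2 0 0.82 0"

```text
time: 22.1
tool_pos: [455.4, 116.7, 241.4]
tcp_rot: [-179.7, -25.2, 0.1]
ft_force: [-0.6, -0.5, -0.5]
finger_gap: 16.3
grip_force: 87.7
```

apply_moves --pt "-1 0 0 0 0 0 0" --pt "-1 0 0 0 0 0 0" --pt "-1 0 0 0 0 0 0" --pt "-1 0 0 0 0 0 0" --pt "-1 0 0 0 0 0 0" --pt "-1 0 0 0 0 0 0" --pt "-1 0 0 0 0 0 0" --pt "-1 0 0 0 0 0 0"

```text
time: 22.9
tool_pos: [455.8, 117.2, 240.3]
tcp_rot: [-179.7, -25.0, 0.2]
ft_force: [0.3, -0.1, -1.4]
finger_gap: 15.8
grip_force: 88.1
```

```bash
cat > rk.py <<'E'
from tgt import *
rel=pickle.load(open("rel2.pkl","rb"))
def mand():
    s,p,Rc=cur(); t,Rr=rel; o=p+Rc.apply(t); a=(Rc*R.from_matrix(Rr)).apply([1,0,0]); RY=np.cross([0,0,1],RX)
    d=o-RS; print("mandrel in rack xyz",np.round([d@RX,d@RY,d[2]],1),"axis",a.round(3),"F rack",np.round([s["ft_force"]@RX,s["ft_force"]@RY,s["ft_force"][2]],1),"rot",s["tcp_rot"].round(1),"t",s["time"],s["finger_gap"].__round__(1))
    return s,p,Rc
E
python3 - <<'E'
from rk import *
s,p,Rc=mand()
q,Q=at([0,0,0],(RS-80*RX+[0,0,15],Rm(0,90)),rel); print(q); rows(p,Rc,q,Q,8,-1)
E
```

```text
mandrel in rack xyz [-97.3  96.9  70.9] axis [-0.    -0.004  1.   ] F rack [ 0.3 -0.1 -1.4] rot [-179.7  -25.     0.2] t 22.9 15.8
[450.86321964  19.08069242 184.41157909]
[-1, -3.5, 12.3, 6.0, 0.0, 0.0, 0.0]
[-1, -3.5, 12.3, 6.0, 0.0, 0.0, 0.0]
[-1, -3.6, 12.3, 6.0, 0.0, 0.0, 0.0]
[-1, -3.6, 12.3, 6.0, 0.0, 0.0, 0.0]
[-1, -3.6, 12.3, 6.0, 0.0, 0.0, 0.0]
[-1, -3.6, 12.3, 6.0, 0.0, 0.0, 0.0]
[-1, -3.6, 12.3, 6.0, 0.0, 0.0, 0.0]
[-1, -3.6, 12.3, 6.0, 0.0, 0.0, 0.0]
dist 113.1 per row 14.1
```

apply_moves --pt "-1 -3.5 12 6 0 0 0" --pt "-1 -3.5 12 6 0 0 0" --pt "-1 -3.5 12 6 0 0 0" --pt "-1 -3.5 12 6 0 0 0" --pt "-1 -3.5 12.5 6 0 0 0" --pt "-1 -3.5 12.5 6 0 0 0" --pt "-1 -3.5 12.5 6 0 0 0" --pt "-1 -3.5 12.5 6 0 0 0"

```text
time: 23.7
tool_pos: [451.1, 18.9, 184.6]
tcp_rot: [-179.7, -25.0, 0.2]
ft_force: [0.4, -0.5, -1.5]
finger_gap: 15.8
grip_force: 88.1
```

apply_moves --pt "-1 0 0 0 0 0 0" --pt "-1 0 0 0 0 0 0" --pt "-1 0 0 0 0 0 0" --pt "-1 0 0 0 0 0 0" --pt "-1 0 0 0 0 0 0" --pt "-1 0 0 0 0 0 0" --pt "-1 0 0 0 0 0 0" --pt "-1 0 0 0 0 0 0"

```text
time: 24.5
tool_pos: [451.2, 19.5, 184.8]
tcp_rot: [-179.7, -25.0, 0.2]
ft_force: [-0.9, 0.5, -0.2]
finger_gap: 16.0
grip_force: 88.1
```

```bash
python3 - <<'E'
from rk import *
from look import *
s,p,Rc=mand()
F=[((RS-[0,0,3],Rm(-13,0)),[[(-60,26,0),(-30,9,0),(7,9,0),(7,-9,0),(-30,-9,0),(-60,-26,0)]],(0,0,255))]
look("r1",{"side":(260,150,350,270),"top":(270,150,370,250)},rel,F)
q,Q=at([0,0,0],(RS-45*RX+[0,0,13],Rm(0,90)),rel); rows(p,Rc,q,Q,7,-1)
E
```

```text
mandrel in rack xyz [-79.8   0.7  15.4] axis [-0.001 -0.004  1.   ] F rack [-1.   0.2 -0.2] rot [-179.7  -25.     0.2] t 24.5 16.0
[-1, 4.2, 1.2, 2.3, -0.01, 0.0, -0.01]
[-1, 4.2, 1.2, 2.3, -0.01, 0.0, -0.01]
[-1, 4.2, 1.2, 2.3, -0.01, 0.0, -0.01]
[-1, 4.2, 1.2, 2.3, -0.01, 0.0, -0.01]
[-1, 4.2, 1.2, 2.3, -0.01, 0.0, -0.01]
[-1, 4.2, 1.2, 2.3, -0.01, 0.0, -0.01]
[-1, 4.2, 1.2, 2.3, -0.01, 0.0, -0.01]
dist 34.9 per row 5.0
```

View pics/r1.png

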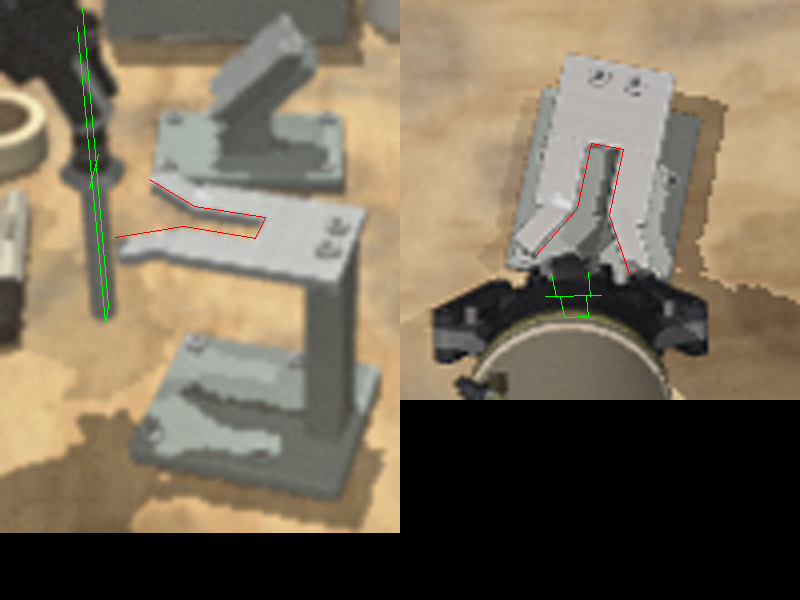

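The shank stands upright in front of the mouth, with the flange at (95,172) and the tip at (105,315) in the side crop. The fork overlay lines up, so I'll slide in.

apply_moves --pt "-1 4 1 2 0 0 0" --pt "-1 4 1 2 0 0 0" --pt "-1 4 1 2.5 0 0 0" --pt "-1 4 1 2.5 0 0 0" --pt "-1 4.5 1 2.5 0 0 0" --pt "-1 4.5 1.5 2.5 0 0 0" --pt "-1 4.5 1.5 2.5 0 0 0" --pt "-1 0 0 0 0 0 0"

```text
time: 25.4
tool_pos: [485.4, 11.4, 182.1]
tcp_rot: [-179.7, -25.0, 0.1]
ft_force: [0.4, -0.2, -1.9]
finger_gap: 16.1
grip_force: 88.1
```

```bash
python3 - <<'E'
from rk import *
s,p,Rc=mand()
q,Q=at([0,0,0],(RS-20*RX+[0,0,12],Rm(0,90)),rel); rows(p,Rc,q,Q,7,-1)
E
```

```text
mandrel in rack xyz [-44.7   0.4  12.7] axis [-0.001 -0.004  1.   ] F rack [ 0.5 -0.1 -1.9] rot [-1.797e+02 -2.500e+01  1.000e-01] t 25.4 16.1
[-1, 3.1, 0.8, 1.5, 0.0, 0.0, -0.01]
[-1, 3.1, 0.8, 1.5, 0.0, 0.0, -0.01]
[-1, 3.1, 0.8, 1.5, 0.0, 0.0, -0.01]
[-1, 3.1, 0.8, 1.5, 0.0, 0.0, -0.01]
[-1, 3.1, 0.8, 1.5, 0.0, 0.0, -0.01]
[-1, 3.1, 0.8, 1.5, 0.0, 0.0, -0.01]
[-1, 3.1, 0.8, 1.5, 0.0, 0.0, -0.01]
dist 24.7 per row 3.5
```

apply_moves --pt "-1 3 1 1.5 0 0 0" --pt "-1 3 1 1.5 0 0 0" --pt "-1 3 0.5 1.5 0 0 0" --pt "-1 3 0.5 1.5 0 0 0" --pt "-1 3 0.5 1.5 0 0 0" --pt "-1 3 1 1.5 0 0 0" --pt "-1 3 1 1.5 0 0 0" --pt "-1 0 0 0 0 0 0"

```text
time: 26.2
tool_pos: [508.8, 6.1, 181.6]
tcp_rot: [-179.7, -25.0, 0.2]
ft_force: [0.6, -0.3, -2.0]
finger_gap: 16.0
grip_force: 88.1
```

```bash
python3 - <<'E'
from rk import *
s,p,Rc=mand()
q,Q=at([0,0,0],(RS-5*RX+[0,0,10],Rm(0,90)),rel); rows(p,Rc,q,Q,6,-1)
E
```

```text
mandrel in rack xyz [-20.7   0.5  12.2] axis [-0.001 -0.004  1.   ] F rack [ 0.6 -0.1 -2. ] rot [-179.7  -25.     0.2] t 26.2 16.0
[-1, 2.1, 0.7, 1.4, -0.01, 0.0, -0.01]
[-1, 2.1, 0.7, 1.4, -0.01, 0.0, -0.01]
[-1, 2.1, 0.7, 1.4, -0.01, 0.0, -0.01]
[-1, 2.1, 0.7, 1.4, -0.01, 0.0, -0.01]
[-1, 2.1, 0.7, 1.4, -0.01, 0.0, -0.01]
[-1, 2.1, 0.7, 1.4, -0.01, 0.0, -0.01]
dist 15.8 per row 2.6
```

No contact yet. The shank is inside the slot, so I'll continue to the closed end.

apply_moves --pt "-1 2 0.5 1.5 0 0 0" --pt "-1 2 0.5 1.5 0 0 0" --pt "-1 2 1 1.5 0 0 0" --pt "-1 2 0.5 1.5 0 0 0" --pt "-1 2 1 1.5 0 0 0" --pt "-1 2 0.5 1.5 0 0 0" --pt "-1 0 0 0 0 0 0" --pt "-1 0 0 0 0 0 0"

```text
time: 27.0
tool_pos: [523.1, 2.3, 178.4]
tcp_rot: [-179.7, -25.0, 0.2]
ft_force: [-0.2, 0.2, -2.1]
finger_gap: 16.0
grip_force: 88.1
```

apply_moves --pt "-1 1 0.2 0.5 0 0 0" --pt "-1 1 0.2 0.5 0 0 0" --pt "-1 1 0.2 0.5 0 0 0" --pt "-1 1 0.2 0.5 0 0 0" --pt "-1 0 0 0 0 0 0" --pt "-1 0 0 0 0 0 0" --pt "-1 0 0 0 0 0 0" --pt "-1 0 0 0 0 0 0"

```text
time: 27.8
tool_pos: [527.6, 1.5, 178.4]
tcp_rot: [-179.7, -25.0, 0.2]
ft_force: [-0.1, 0.9, -1.7]
finger_gap: 16.2
grip_force: 88.1
```

```bash
python3 - <<'E'
from rk import *
s,p,Rc=mand()
E
```

```text
mandrel in rack xyz [-1.3  0.3  8.9] axis [-0.001 -0.004  1.   ] F rack [-0.3  0.9 -1.7] rot [-179.7  -25.     0.2] t 27.8 16.2
```

apply_moves --pt "-1 1 0.2 0.5 0 0 0" --pt "-1 1 0.2 0.5 0 0 0" --pt "-1 1 0.2 0.5 0 0 0" --pt "-1 0 0 0 0 0 0" --pt "-1 0 0 0 0 0 0" --pt "-1 0 0 0 0 0 0" --pt "-1 0 0 0 0 0 0" --pt "-1 0 0 0 0 0 0"

```text
time: 28.6
tool_pos: [530.1, 1.2, 178.2]
tcp_rot: [-179.7, -24.9, 0.2]
ft_force: [-12.0, 1.2, 7.1]
finger_gap: 15.8
grip_force: 89.2
```

```bash
python3 - <<'E'
from rk import *
s,p,Rc=mand()
E
```

```text
mandrel in rack xyz [1.1 0.6 8.8] axis [ 0.001 -0.005  1.   ] F rack [-12.   -1.6   7.1] rot [-179.7  -24.9    0.2] t 28.6 15.8
```

apply_moves --pt "-1 -0.7 -0.2 -0.3 0 0 0" --pt "-1 -0.4 0 0.9 0 0 0" --pt "-1 -0.4 0 0.9 0 0 0" --pt "-1 -0.4 0 0.9 0 0 0" --pt "-1 -0.4 0 0.9 0 0 0" --pt "-1 -0.4 0 0.9 0 0 0" --pt "-1 0 0 0 0 0 0" --pt "-1 0 0 0 0 0 0"

```text
time: 29.4
tool_pos: [529.5, 1.6, 172.8]
tcp_rot: [-179.7, -24.9, 0.2]
ft_force: [-8.4, 2.7, 3.6]
finger_gap: 16.0
grip_force: 89.1
```

```bash
python3 - <<'E'
from rk import *
s,p,Rc=mand()
E
```

```text
mandrel in rack xyz [0.4 0.8 3.4] axis [ 0.001 -0.005  1.   ] F rack [-8.8  0.8  3.6] rot [-179.7  -24.9    0.2] t 29.4 16.0
```

apply_moves --pt "-1 -0.3 0 -0.1 0 0 0" --pt "-1 -0.4 0 0.9 0 0 0" --pt "-1 -0.4 0 0.9 0 0 0" --pt "-1 -0.4 0 0.9 0 0 0" --pt "-1 0 0 0 0 0 0" --pt "-1 0 0 0 0 0 0" --pt "-1 0 0 0 0 0 0" --pt "-1 0 0 0 0 0 0"

```text
time: 30.2
tool_pos: [529.3, 1.5, 169.8]
tcp_rot: [-179.7, -24.9, 0.2]
ft_force: [-7.1, 1.9, 3.2]
finger_gap: 16.2
grip_force: 89.0
```

```bash
python3 - <<'E'
from rk import *
s,p,Rc=mand()
E
```

```text
mandrel in rack xyz [0.3 0.7 0.4] axis [ 0.001 -0.005  1.   ] F rack [-7.3  0.3  3.2] rot [-179.7  -24.9    0.2] t 30.2 16.2
```

apply_moves --pt "-1 -0.4 0 0.9 0 0 0" --pt "-1 -0.4 0 0.9 0 0 0" --pt "-1 0 0 0 0 0 0" --pt "-1 0 0 0 0 0 0" --pt "-1 0 0 0 0 0 0" --pt "-1 0 0 0 0 0 0" --pt "-1 0 0 0 0 0 0" --pt "-1 0 0 0 0 0 0"

```text
time: 31.0
tool_pos: [529.4, 1.6, 168.3]
tcp_rot: [-179.7, -24.9, 0.2]
ft_force: [-9.3, 1.9, 5.5]
finger_gap: 16.1
grip_force: 89.1
```

```bash
python3 - <<'E'
from rk import *
s,p,Rc=mand()
E
```

```text
mandrel in rack xyz [ 0.4  0.8 -1.1] axis [ 0.001 -0.005  1.   ] F rack [-9.5 -0.2  5.5] rot [-179.7  -24.9    0.2] t 31.0 16.1
```

apply_moves --pt "-1 -0.4 0 0.9 0 0 0" --pt "-1 -0.4 0 0.5 0 0 0" --pt "-1 0 0 0 0 0 0" --pt "-1 0 0 0 0 0 0" --pt "-1 0 0 0 0 0 0" --pt "-1 0 0 0 0 0 0" --pt "-1 0 0 0 0 0 0" --pt "-1 0 0 0 0 0 0"

```text
time: 31.8
tool_pos: [529.8, 1.6, 168.2]
tcp_rot: [-179.7, -25.0, 0.2]
ft_force: [-18.1, 2.7, 14.9]
finger_gap: 15.9
grip_force: 90.0
```

```bash
python3 - <<'E'
from rk import *
s,p,Rc=mand()
E
```

```text
mandrel in rack xyz [ 0.8  0.9 -1.2] axis [-0.001 -0.005  1.   ] F rack [-18.2  -1.5  14.9] rot [-179.7  -25.     0.2] t 31.8 15.9
```

apply_moves --pt "-1 -0.3 0 -0.8 0 0 0" --pt "-1 0 0 0 0 0 0" --pt "-1 0 0 0 0 0 0" --pt "-1 0 0 0 0 0 0" --pt "-1 0 0 0 0 0 0" --pt "-1 0 0 0 0 0 0" --pt "-1 0 0 0 0 0 0" --pt "-1 0 0 0 0 0 0"

```text
time: 32.6
tool_pos: [529.3, 1.5, 168.2]
tcp_rot: [-179.7, -25.0, 0.2]
ft_force: [-9.7, 1.9, 8.6]
finger_gap: 15.9
grip_force: 89.5
```

```bash
python3 - <<'E'
from rk import *
s,p,Rc=mand()
E
```

```text
mandrel in rack xyz [ 0.4  0.7 -1.2] axis [-0.001 -0.005  1.   ] F rack [-9.9 -0.4  8.6] rot [-179.7  -25.     0.2] t 32.6 15.9
```

apply_moves --pt "-1 -0.2 0 -0.6 0 0 0" --pt "-1 0 0 0 0 0 0" --pt "-1 0 0 0 0 0 0" --pt "1 0 0 0 0 0 0" --pt "1 0 0 0 0 0 0" --pt "1 0 0 0 0 0 0" --pt "1 0 0 0 0 0 0" --pt "1 0 0 0 0 0 0"

```text
time: 33.4
tool_pos: [529.0, 1.1, 167.9]
tcp_rot: [-179.7, -25.0, 0.2]
ft_force: [0.6, -0.5, 0.1]
finger_gap: 85.1
grip_force: 0.0
```

apply_moves --pt "1 0 0 0 0 0 0" --pt "1 0 0 -8 0 0 0" --pt "1 0 0 -15 0 0 0" --pt "1 0 0 -20 0 0 0" --pt "1 0 0 -20 0 0 0" --pt "1 0 0 -20 0 0 0" --pt "1 0 0 -15 0 0 0" --pt "1 0 0 0 0 0 0"

```text
time: 34.2
tool_pos: [488.2, 0.4, 260.2]
tcp_rot: [-179.8, -25.3, 0.2]
ft_force: [0.8, -0.7, 0.5]
finger_gap: 85.4
grip_force: 0.0
```

```bash
python3 - <<'E'
from look import *
s,p,Rc=cur(); print(p.round(1),s["joint_pos"].round(0),s["time"])
F=[((RS-[0,0,3],Rm(-13,0)),[[(-60,26,0),(-30,9,0),(7,9,0),(7,-9,0),(-30,-9,0),(-60,-26,0)]],(0,0,255)),((RS,Rm(-13,90)),[[(88,9,0),(3,9,0)],[(88,-9,0),(3,-9,0)],[(-3,7,0),(-93,7,0),(-93,-7,0),(-3,-7,0)],[(88,0,9),(-93,0,9)]],(0,255,0))]
look("r2",{"side":(260,130,350,265),"top":(270,130,370,230)},([0,0,-5000],np.eye(3)),F)
E
```

```text
[4.882e+02 4.000e-01 2.602e+02] [ -9. -38. 124.   4.  70.  80.] 34.2
```

View pics/r2.png

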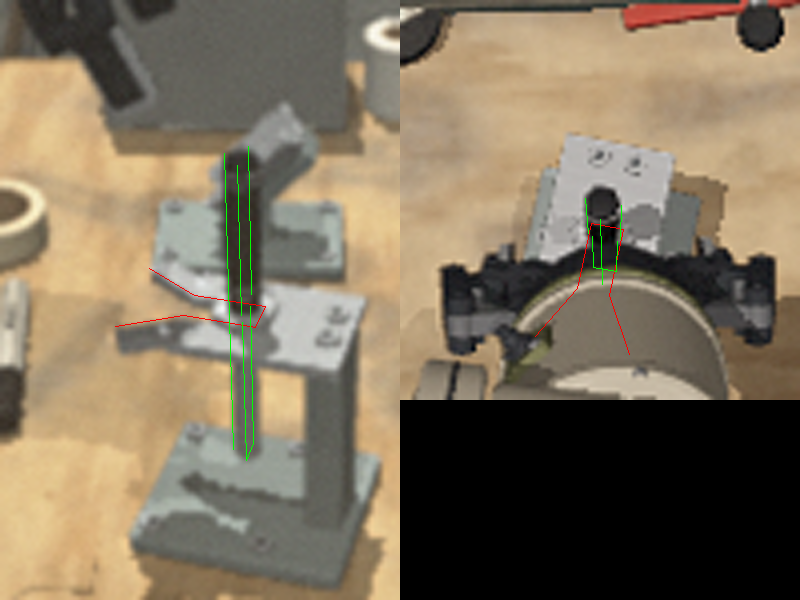

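The side view shows the mandrel hanging upright in the fork, with its handle tip at (240,155), its shank tip at (247,455) and the flange on the plate. The open gripper is well clear of it. I'll hand in.

```bash
python3 -c "
from bench import r
print(r.hand_in())"
```

```text
the job is handed in; nothing more can be done
None
```

The mandrel was laid in the V cradle and released, then regripped at a new angle and hung upright at the closed end of the rack slot with its flange on the fork; I handed it in at about 34 s, and no verdict was shown.

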